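# Empty the dipper pot of nuts into the parts box and secure the lid

## Robot

A 6-joint arm with a two-finger parallel gripper is mounted at the origin on a cart in front of the work surface, level with it; the furniture and walls round the work are solid. World frame = base frame: x ahead of the robot, y to its left, z up, the work surface at z = 0. Lengths are in m, angles in degrees, forces in N, time in s.
With the tool pointing down it reaches from about 0.35 to 0.875 m from the base axis. Payload 4.2 kg.
Tool frame: the origin (TCP) lies at the centre of the arm's flange, where the gripper is bolted on; the fingertips stand 182 mm ahead of it and the grasp point (between the pads) lies 164 mm ahead of it (r.nose_length is the distance from the TCP to the fingertips, in m); z points along the fingers, y is the line along which they close (so a half turn about z gives the same grasp; the last joint's range is limited). The gripper opens to 87 mm and grips with 3 to 60 N. Pads are 19 mm wide; open, the fingers measure 117 mm over their backs; the gripper's body (75 mm by 190 mm) begins 51 mm behind the grasp point.
Start: joints at [82.139, 22.042, 0.453, 0, -68.411, -14.817], TCP at [0.241, 0.577, 0.405] pointing down, gripper open.
Joint ranges: [-179.83, 179.83], [-69.29, 118.12], [-61.27, 80.66], [-181.25, 117.63], [-171.15, -9.14], [-177.46, 177.46]. Speed limits (degrees/s): [159.86, 159.86, 180, 180, 180, 180].

## Interface

Orientations are given as a 3x3 rotation matrix whose columns are the frame's x, y, z axes.
In Python, from station import r, vision gives the robot as it stands. The module is installed in compiled form; this text tells all that it offers.
- The arm moves only by the shell command python3 -m creep 'ROWS'. ROWS is JSON, a list of rows, each a list of 7 numbers: the opening, from -1 (shut) to 1 (fully open), then the shift along the tool's x, y, z in mm, then the turn, a rotation vector about the tool's x, y, z in degrees. A call has 1 to 8 rows; each row is the pose to reach, as a shift and turn from the pose commanded when the call began, along the tool's axes at that moment; what a row does not reach only later rows make up. A row lasts 1/12 s, in which the tool goes at most 41.7 mm and 7.16 degrees, less where a joint would pass 70% of its speed; a pose out of reach is approached as far as the arm can. A call with a gripper value outside its range is refused whole. The fingers move at their own pace and stop on an object; the grip force is fixed at half the most. Time passes only in rows, so rows that repeat a pose let the fingers close. It gives the time, the measured TCP pose, the force, the opening and the grip force at its end, in the units of the state.
- r.sense(): the state, without advancing time (a new reading comes with each control period).
- vision.capture(name): name is "scene" or "top" or "wrist"; returns (picture, depth): 480x640x3 uint8, red, green, blue; 480x640 float32, m along the optical axis (not along the pixel's ray), 0 where there is no reading.
- vision.camera_model(name): a dict with "vertical_fov" (degrees; the focal length in pixels is half the picture's height over the tangent of half this angle, whatever the lens; pixels are square), "cx", "cy" (the principal point, pixels), "extrinsics" (4x4, takes a point from camera to world coordinates); the wrist camera has in their place "mount" (4x4, takes a point from camera to tool coordinates, whose origin is the TCP and whose axes are the flange's). Camera axes: x right, y down, z forward; pixel columns grow to the right and rows downward; lengths in m; the calibration is good to about 2 mm. The wrist camera is an equidistant fisheye: a pixel r from the principal point sees the ray r / f radians off the axis. A picture is of the moment at which its call begins: read the wrist's pose just before it. camera_model takes no time and is no camera call.
- r.finish_job(): hands the job in; it is judged then, once.
Trained networks look in the newest picture that a camera, given by its name, has taken for a name from the list of things; names that differ only in an ending like _2 or _b are one class to them, and where a whole thing is asked for, a point or a joint stands for the part that bears it (a point fixed in the world has none). Each returns a list of dicts, best first, with "conf" (0 to 1); they miss things now and then, are a little off and sometimes report something else, mostly with a low value. They report only what shows in the picture. A call takes as long as a camera call. They do not tell look-alikes from the thing itself.
- vision.find_in(camera, thing): "uv" ([column, row] in pixels, amid what is visible of it).
- vision.cut_out(camera, thing): "region" (480x640 bool, what is visible of it) and "uv" ([column, row] in pixels, amid what is visible of it).
The state is a dict: "time_s": time; "joints": joint angles; "joint_velocities": joint speeds; "effort": joint torques, N m; "tcp_pos": TCP position; "ee_rot": TCP orientation; "wrist_force": force on the tool from outside, world axes, zero at the start; "moment": the same for the moment, N m; "gripper_width": opening from 0.0 (shut) to 1.0 (fully open); "gripper_force": force on a finger pad.
Only numpy, scipy, OpenCV 4.12 (cv2) and the standard library are available. Lean on these libraries where they do the work, as an engineer would, in place of code of your own. Each camera call takes 0.05 s, during which the arm holds its last target. There are 200 camera calls.

## Task

Tip the square nuts out of the dipper pot into the open parts box, put the nuts lying loose on the bench in the box too, and stand the emptied pot upright again, wholly on its round cork mat. When every nut is in the box and the pot is on its mat, shut the lid fully and then turn both turnbuttons square across the lid's edge to hold it shut. Leave the copper block and the cream sponge block where they are.

Things in the scene. Friction and masses are not known exactly. Their poses are not given: they have to be found in the camera images.
- parts_box: open-topped grey steel parts box, fixed to the bench: 140 mm (its x) by 170 mm (its y), walls 50 mm high and 4 mm thick, 4 mm floor. Origin at the centre of its underside; its x axis points to the hinge side, -x to the front with the turnbutton ledge, z up. The ledge is 24 mm deep and 150 mm long outside the front wall, its top at 54 mm.
- parts_box_in (a point): centre of the box's inner floor, same axes as the box; the inside measures 132 mm (x) by 162 mm (y)
- lid (a joint): angle of the box's lid in rad: 0 shut flat on the rim, about 1.57 standing upright; starts open at 1.55 to 1.8. Range 0 to 1.9. The hinge is stiff: the lid stays where it is left and can be pushed shut with a few newtons
- lid_hinge (a point): point on the lid's hinge line, at the middle of the box's hinge-side rim; the hinge line runs along the box's y axis
- lid_handle (a point): grip point of the lid's knob, which stands on the middle of the lid's outer (upper) face towards its free edge: 35 mm above that face, 110 mm from the hinge line (the knob's head is 28 mm across and reaches 43 mm above the face); the lid is 6 mm thick, 170 mm long and reaches 140 mm from the hinge line, and its underside is level with the hinge line when shut
- button_near (a joint): turnbutton nearer the robot, in rad: 0 = bar along the front edge of the box, clear of the lid (starts 0 to 0.25); 1.57 (a stop) = bar square to the edge, one half lying over the shut lid. It grows turning counter-clockwise seen from above; friction-held, about 0.05 N m
- button_near_grip (a point): middle of the nearer turnbutton's bar, on its upright turning axis, 65 mm above the bench. The bar is 46 mm long, 12 mm wide, 15 mm high, its underside 58 mm above the bench. The y axis of this frame lies along the bar
- button_far (a joint): turnbutton further from the robot, as the nearer one but its value grows turning clockwise seen from above
- button_far_grip (a point): middle of the further turnbutton's bar, as for the nearer one
- pot: small aluminium dipper pot, empty weight about 160 g: round, base 76 mm across, rim 120 mm across (walls slope outwards by 20 degrees), 62 mm high, walls 3 mm, with one straight black bar handle. Origin at the centre of its underside, z up out of its mouth, its +y along the handle. It starts standing on the cork mat and holds the nuts nut_0 to nut_3 that are present; they slide out when it is tipped some 115 degrees from upright.
- pot_grip (a point): grip point of the pot's handle, 95 mm from the pot's axis and 50 mm above its underside. The bar is level, of octagonal section 18 mm across flats (flat pairs lie square to pot x, to pot z and at 45 degrees between, so it can be gripped from straight above or with the tool leaning 45 degrees about the bar), and runs from 52 to 126 mm from the pot's axis (pot y); frame as the pot's
- pot_rim (a point): centre of the pot's mouth, level with the rim; axes as the pot's
- cork_mat: round cork mat fixed on the bench, 130 mm across, 4 mm thick; origin at the centre of its underside
- copper_block: bystander: a copper block with a steel cube and peg on it, 40 x 52 mm, 72 mm high; leave it alone
- weld_block: bystander: a cream sponge on a flat tin, 52 x 110 mm, 57 mm high; leave it alone
- nut_0: a plain steel square nut, 22 x 22 mm across the flats, 12 mm thick, 35 g, with a round bore; origin at its very centre, z along its bore (either face may lie up), x and y square to the flats. Starts in the pot. Always present.
- nut_1: a plain steel square nut, 22 x 22 mm across the flats, 12 mm thick, 35 g, with a round bore; origin at its very centre, z along its bore (either face may lie up), x and y square to the flats. Starts in the pot. Absent in some runs.
- nut_2: a plain steel square nut, 22 x 22 mm across the flats, 12 mm thick, 35 g, with a round bore; origin at its very centre, z along its bore (either face may lie up), x and y square to the flats. Starts in the pot. Absent in some runs.
- nut_3: a plain steel square nut, 22 x 22 mm across the flats, 12 mm thick, 35 g, with a round bore; origin at its very centre, z along its bore (either face may lie up), x and y square to the flats. Starts in the pot. Absent in some runs.
- nut_4: a plain steel square nut, 22 x 22 mm across the flats, 12 mm thick, 35 g, with a round bore; origin at its very centre, z along its bore (either face may lie up), x and y square to the flats. Starts flat on the bench. Absent in some runs.
- nut_5: a plain steel square nut, 22 x 22 mm across the flats, 12 mm thick, 35 g, with a round bore; origin at its very centre, z along its bore (either face may lie up), x and y square to the flats. Starts flat on the bench. Absent in some runs.
- nut_6: a plain steel square nut, 22 x 22 mm across the flats, 12 mm thick, 35 g, with a round bore; origin at its very centre, z along its bore (either face may lie up), x and y square to the flats. Starts flat on the bench. Absent in some runs.
Mind the look-alikes: they are no part of the job. Of the things shaped like the cork_mat, the cork one is meant.

How it is judged (in metres and radians):
On the way, in this order (a step that is already met when the one before it is completed fails the run):
1. the pot is tipped well over above the box (angle between pot's own z axis and vertical above 1.3 rad and horizontal distance between pot_rim and parts_box below 0.14 m and height (world z) of pot_rim above 0.08 m), for 0.1 s.
2. every nut is in the box and the pot stands upright on the cork mat, the lid still open (x of nut_0 in the frame of parts_box_in between -0.067 and 0.067 m and y of nut_0 in the frame of parts_box_in between -0.082 and 0.082 m and z of nut_0 in the frame of parts_box_in between -0.01 and 0.045 m and x of nut_1 in the frame of parts_box_in between -0.067 and 0.067 m and y of nut_1 in the frame of parts_box_in between -0.082 and 0.082 m and z of nut_1 in the frame of parts_box_in between -0.01 and 0.045 m and x of nut_2 in the frame of parts_box_in between -0.067 and 0.067 m and y of nut_2 in the frame of parts_box_in between -0.082 and 0.082 m and z of nut_2 in the frame of parts_box_in between -0.01 and 0.045 m and x of nut_3 in the frame of parts_box_in between -0.067 and 0.067 m and y of nut_3 in the frame of parts_box_in between -0.082 and 0.082 m and z of nut_3 in the frame of parts_box_in between -0.01 and 0.045 m and x of nut_4 in the frame of parts_box_in between -0.067 and 0.067 m and y of nut_4 in the frame of parts_box_in between -0.082 and 0.082 m and z of nut_4 in the frame of parts_box_in between -0.01 and 0.045 m and x of nut_5 in the frame of parts_box_in between -0.067 and 0.067 m and y of nut_5 in the frame of parts_box_in between -0.082 and 0.082 m and z of nut_5 in the frame of parts_box_in between -0.01 and 0.045 m and x of nut_6 in the frame of parts_box_in between -0.067 and 0.067 m and y of nut_6 in the frame of parts_box_in between -0.082 and 0.082 m and z of nut_6 in the frame of parts_box_in between -0.01 and 0.045 m and horizontal distance between pot and cork_mat below 0.03 m and angle between pot's own z axis and vertical below 0.1 rad and height (world z) of pot between 0 and 0.012 m and value of joint lid above 0.3 rad), for 0.3 s.
3. the lid is shut (value of joint lid below 0.06 rad), for 0.2 s.
4. both turnbuttons lie across the lid (value of joint lid below 0.06 rad and value of joint each of button_near, button_far above 1.3 rad), for 0.2 s.
At the end, for the whole second after the job is handed in: every nut present is inside the box (centre within its walls and below the rim), the pot stands upright (within 0.1 rad) at rest on the cork mat, its axis within 30 mm of the mat's centre, the lid is shut (below 0.06 rad), and both turnbuttons are turned past 1.3 rad (all of step 4 and x of nut_0 in the frame of parts_box_in between -0.067 and 0.067 m and y of nut_0 in the frame of parts_box_in between -0.082 and 0.082 m and z of nut_0 in the frame of parts_box_in between -0.01 and 0.045 m and x of nut_1 in the frame of parts_box_in between -0.067 and 0.067 m and y of nut_1 in the frame of parts_box_in between -0.082 and 0.082 m and z of nut_1 in the frame of parts_box_in between -0.01 and 0.045 m and x of nut_2 in the frame of parts_box_in between -0.067 and 0.067 m and y of nut_2 in the frame of parts_box_in between -0.082 and 0.082 m and z of nut_2 in the frame of parts_box_in between -0.01 and 0.045 m and x of nut_3 in the frame of parts_box_in between -0.067 and 0.067 m and y of nut_3 in the frame of parts_box_in between -0.082 and 0.082 m and z of nut_3 in the frame of parts_box_in between -0.01 and 0.045 m and x of nut_4 in the frame of parts_box_in between -0.067 and 0.067 m and y of nut_4 in the frame of parts_box_in between -0.082 and 0.082 m and z of nut_4 in the frame of parts_box_in between -0.01 and 0.045 m and x of nut_5 in the frame of parts_box_in between -0.067 and 0.067 m and y of nut_5 in the frame of parts_box_in between -0.082 and 0.082 m and z of nut_5 in the frame of parts_box_in between -0.01 and 0.045 m and x of nut_6 in the frame of parts_box_in between -0.067 and 0.067 m and y of nut_6 in the frame of parts_box_in between -0.082 and 0.082 m and z of nut_6 in the frame of parts_box_in between -0.01 and 0.045 m and horizontal distance between pot and cork_mat below 0.03 m and angle between pot's own z axis and vertical below 0.1 rad and height (world z) of pot between 0 and 0.012 m and linear speed of pot below 0.02 m/s); the robot touches nothing.
It fails at once if a bystander is moved by more than 4 cm (distance of any of copper_block, weld_block from where it was at the start of the episode above 0.04 m).
Of nut_1, nut_2, nut_3 only 1 to 3 are there at a start; the rules pass over those that are not, and their reading is None.
Of nut_4, nut_5, nut_6 only 2 to 3 are there at a start; the rules pass over those that are not, and their reading is None.
At some moment in a run one of pot, nut_4, nut_5, nut_6 may be knocked a few centimetres aside while the robot is not near it.
It also fails if it takes over 200 s, if anything falls off the work surface, if the arm or the gripper's body presses on something with over 40 N, if the wrist force passes 120 N, or if a joint passes its speed limit or range.

## Working session

There is one attempt and no reset: what is moved stays moved. The work goes in short steps, Python scripts to look and compute and a shell command to move; the robot and the scene stay as the last step left them, time stands still between calls to the robot, and variables do not carry over. Pictures are saved under pics/ and viewed, at most 14 in all, crops included, and the job is handed in when it is done.

```bash
mkdir -p pics
cat > h.py <<'E'
import numpy as np, cv2
from station import r, vision
def K(n):
    m=vision.camera_model(n); return 240/np.tan(np.radians(m["vertical_fov"])/2),m["cx"],m["cy"],m
def pts(n,dep,s=None):
    f,cx,cy,m=K(n); v,u=np.mgrid[0:480,0:640].astype(float)
    if n=="wrist":
        dx,dy=(u-cx),(v-cy); rr=np.hypot(dx,dy)+1e-9; t=np.tan(np.minimum(rr/f,1.5))
        X=np.stack([dx/rr*t*dep,dy/rr*t*dep,dep],-1)
        T=np.eye(4);T[:3,:3]=np.array(s["ee_rot"]);T[:3,3]=s["tcp_pos"];E=T@np.array(m["mount"])
    else:
        X=np.stack([(u-cx)/f*dep,(v-cy)/f*dep,dep],-1);E=np.array(m["extrinsics"])
    return X@E[:3,:3].T+E[:3,3]
def shot(n,name=None):
    s=r.sense(); p,d=vision.capture(n); P=pts(n,d,s); P[d==0]=np.nan
    if name: cv2.imwrite(f"pics/{name}.png",p[:,:,::-1])
    return p,P
def row(p):  # world target -> tool shift mm from current pose
    s=r.sense(); return np.round((np.array(p)-s["tcp_pos"])@np.array(s["ee_rot"])*1000,1)
E
python3 - <<'E'
from h import *
np.set_printoptions(precision=4,suppress=True)
print(r.sense())
for n in("scene","top"):
    p,P=shot(n,n+"0"); print(n,vision.camera_model(n))
    for t in["parts_box","lid","lid_handle","button_near","button_far","pot","pot_grip","cork_mat","copper_block","weld_block","nut_0","nut_4"]:
        for o in vision.cut_out(n,t):
            q=P[o["region"]]; q=q[~np.isnan(q[:,0])]
            print(t,round(o["conf"],2),np.round(o["uv"]),len(q),np.median(q,0) if len(q) else"", np.percentile(q,[3,97],axis=0).ravel() if len(q) else "")
E
```

```text
{'time_s': 0.0, 'joints': array([ 82.1371,  22.0899,   0.3808,  -0.0297, -68.4122, -14.8155]), 'joint_velocities': array([ 0.005 , -0.0961,  0.0172,  0.0753,  0.036 , -0.0292]), 'effort': array([  0.0017, -39.067 ,  18.741 ,   4.2199,   0.011 ,  -0.0002]), 'tcp_pos': array([0.2409, 0.5765, 0.4037]), 'ee_rot': array([[ 0.9226, -0.3857, -0.0008],
       [-0.3857, -0.9226, -0.002 ],
       [ 0.0001,  0.0022, -1.    ]]), 'wrist_force': array([-0.5623, -0.4638, -0.5688]), 'moment': array([-0.0003,  0.0015,  0.0104]), 'gripper_force': 0.0, 'gripper_width': 1.0006138179744053}
scene {'vertical_fov': 48.76796851428423, 'cx': 326.40740380399853, 'cy': 249.89569922738718, 'extrinsics': array([[ 0.7859, -0.4775,  0.3928, -0.0093],
       [-0.6181, -0.5889,  0.5207, -0.3717],
       [-0.0173, -0.652 , -0.758 ,  0.987 ],
       [ 0.    ,  0.    ,  0.    ,  1.    ]])}
parts_box 0.66 [313. 230.] 7517 [0.4895 0.3655 0.0538] [0.4059 0.2087 0.003  0.5725 0.3927 0.1846]
lid 0.87 [298. 197.] 3113 [0.4856 0.3826 0.1279] [0.4096 0.3708 0.0586 0.5683 0.394  0.1886]
lid_handle 0.78 [303. 200.] 3264 [0.4879 
[... 3560 characters left out ...]
.0006  0.0241]
nut_0 0.38 [412. 251.] 97 [ 0.4376 -0.0111  0.0196] [ 0.4265 -0.0215  0.0072  0.447  -0.001   0.0239]
nut_0 0.34 [385. 259.] 154 [0.4279 0.0475 0.0042] [0.3929 0.007  0.0003 0.4802 0.0574 0.0074]
nut_4 0.65 [350. 200.] 93 [0.5594 0.1332 0.0113] [ 0.5474  0.1198 -0.0008  0.5721  0.1435  0.0156]
nut_4 0.61 [353. 275.] 45 [0.3968 0.118  0.012 ] [0.388  0.107  0.0084 0.4076 0.1274 0.0146]
nut_4 0.57 [413. 243.] 85 [ 0.4605 -0.0105  0.0191] [ 0.4491 -0.0204  0.0087  0.4702 -0.0006  0.0241]
nut_4 0.38 [412. 251.] 97 [ 0.4376 -0.0111  0.0196] [ 0.4265 -0.0215  0.0072  0.447  -0.001   0.0239]
nut_4 0.34 [385. 259.] 154 [0.4279 0.0475 0.0042] [0.3929 0.007  0.0003 0.4802 0.0574 0.0074]
```

View pics/top0.png

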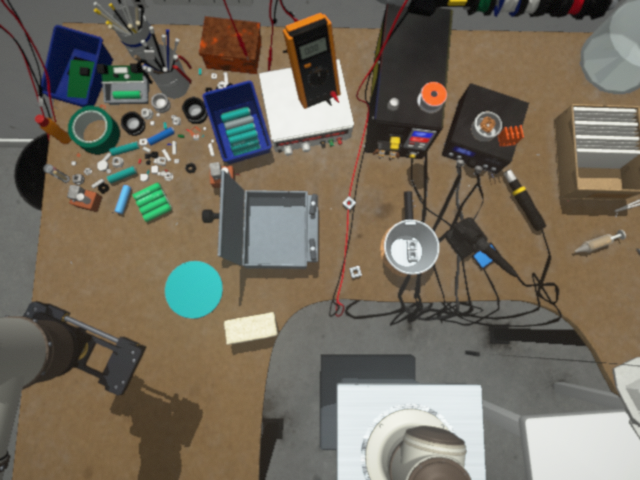

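View pics/scene0.png

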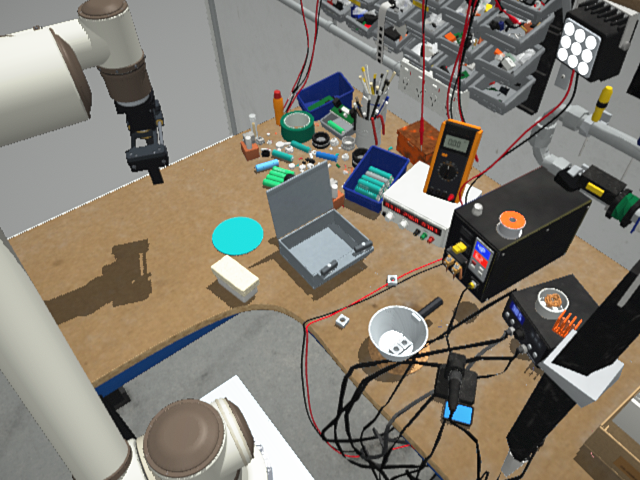

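The top view shows the grey box at about (282,228) with its front and turnbuttons at column 314. The pot is at (411,247) with its handle pointing up to (408,205), and loose nuts lie at (349,203) and (355,271). There are two mats. The teal disc at (193,290) is the look-alike. The brown disc under the pot, showing at about (388,262), should be the cork one, so I'll check it in a crop and measure the pot.

Run:
```python
from h import *
from scipy.optimize import least_squares
np.set_printoptions(precision=4,suppress=True)
for n in("top","scene"):
    p,P=shot(n)
    if n=="scene":
        cv2.imwrite("pics/mat.png",cv2.resize(p[270:410,310:490,::-1],None,fx=4,fy=4,interpolation=2))
    for o in vision.cut_out(n,"pot_grip")[:1]:
        q=P[cv2.dilate(o["region"].astype(np.uint8),np.ones((5,5)))>0]; q=q[~np.isnan(q[:,0])]
    rim=q[(q[:,2]>.060)&(q[:,0]<.515)]
    f=least_squares(lambda c:np.hypot(*(rim[:,:2]-c[:2]).T)-.0585,[.46,0],loss="soft_l1",f_scale=.003)
    print(n,len(rim),"rim",f.x,np.median(rim[:,2]),f.cost)
    c=f.x; hd=q[(np.hypot(*(q[:,:2]-c).T)>.066)&(q[:,2]>.045)]
    m=hd.mean(0);u=np.linalg.svd(hd-m,full_matrices=False)[2][0]
    print("handle",len(hd),m,u,hd.min(0),hd.max(0),np.degrees(np.arctan2(*(m-np.r_[c,0])[1::-1])))
    hs=(p.astype(int)); brown=(hs[...,0]-hs[...,2]>60)&(P[...,2]>.002)&(P[...,2]<.008)&(np.hypot(P[...,0]-c[0],P[...,1]-c[1])<.09)
    b=P[brown][:,:2]
    print("mat pts",len(b),b.min(0) if len(b) else "",b.max(0) if len(b) else "")
```

```text
top 449 rim [0.4477 0.0008] 0.06522107358557583 0.0012683107047430872
handle 233 [0.5437 0.0036 0.0614] [-0.9995 -0.0301  0.0052] [ 0.5141 -0.0072  0.0501] [0.5745 0.0122 0.068 ] 1.7027235460474541
mat pts 67 [0.4305 0.038 ] [0.5008 0.06  ]
scene 533 rim [0.447  0.0012] 0.0662063663066248 0.0016841714577320154
handle 236 [0.5433 0.002  0.0624] [-0.9996 -0.0272  0.005 ] [ 0.513  -0.0059  0.0502] [0.5746 0.0139 0.0687] 0.48841555487211197
mat pts 503 [ 0.363  -0.0873] [0.5359 0.091 ]
```

View pics/mat.png

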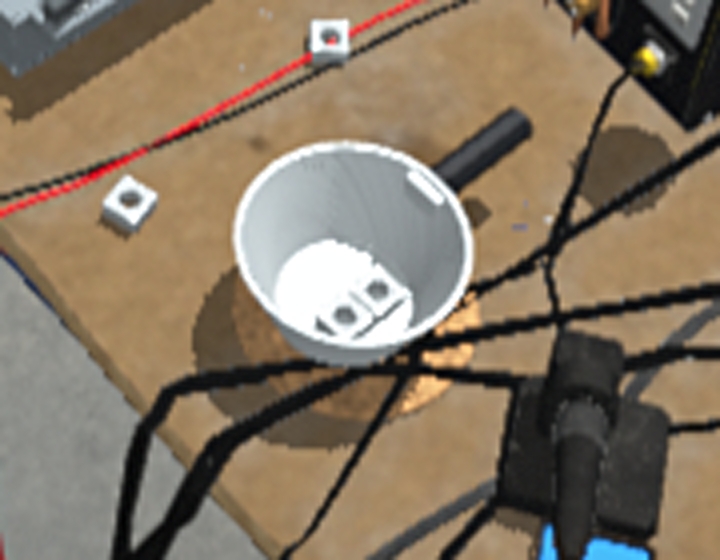

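The crop confirms the brown cork disc under the pot, with two nuts visible inside it. I'll grip the handle leaning 45° towards +y, so that tipping swings the tool to roughly horizontal from the -y side.

```bash
cat >> h.py <<'E'
from scipy.spatial.transform import Rotation as Ro
def plan(g,yaw,phi=0,tip=.164,pitch=0):
    "grasp point g, tool x yaw deg, lean phi about tool x, -> shift mm, rotvec deg"
    c,s_=np.cos(np.radians(yaw)),np.sin(np.radians(yaw))
    R=np.array([[c,s_,0],[s_,-c,0],[0,0,-1]])@Ro.from_euler("xy",[phi,pitch],degrees=True).as_matrix()
    t=np.array(g)-tip*R[:,2]; s=r.sense(); E=np.array(s["ee_rot"])
    print("t%.1f"%s["time_s"],"shift",np.round((t-s["tcp_pos"])@E*1000,1),"rot",np.round(Ro.from_matrix(E.T@R).as_rotvec(degrees=True),2),"tcp",np.round(t,3))
def st():
    s=r.sense();print(np.round(s["joints"],1),np.round(s["tcp_pos"],4),"grasp",np.round(s["tcp_pos"]+.164*np.array(s["ee_rot"])[:,2],4),"F",np.round(s["wrist_force"],1),"w",round(s["gripper_width"],3),round(s["gripper_force"],1))
E
python3 - <<'E'
from h import *
plan((.5,.25,.28),1.6,0)
E
```

```text
t1.5 shift [365.  201.5 -39.3] rot [  0.     0.   -24.28] tcp [0.5   0.25  0.444]
```

```bash
python3 -m creep '[[-0.1,10,5,-39,0,0,-4],[-0.1,365,201,-39,0,0,-24.3],[-0.1,365,201,-39,0,0,-24.3],[-0.1,365,201,-39,0,0,-24.3],[-0.1,365,201,-39,0,0,-24.3],[-0.1,365,201,-39,0,0,-24.3],[-0.1,365,201,-39,0,0,-24.3],[-0.1,365,201,-39,0,0,-24.3]]'
python3 - <<'E'
from h import *
st()
a=1.6;b=np.array([-np.sin(np.radians(a)),np.cos(np.radians(a)),1])*.7071
g=np.array([.5425,.0035,.054])
plan(g+b*.09,a,-45)
E
```

```text
time_s: 2.17
tcp_pos: [0.4302, 0.3378, 0.4441]
ee_rot: [[1.0, 0.029, 0.0], [0.029, -1.0, 0.001], [0.001, -0.001, -1.0]]
wrist_force: [1.4, 0.6, 0.2]
gripper_width: 0.5
gripper_force: 0.0
[ 55.1  12.9  -6.9   0.  -70.2  36.5] [0.4302 0.3378 0.4441] grasp [0.4303 0.3379 0.2801] F [1.4 0.6 0.2] w 0.5 0.0
t2.2 shift [102.7 157.9 210.5] rot [-4.503e+01 -5.000e-02  4.000e-02] tcp [0.537 0.183 0.234]
```

```bash
python3 -m creep '[[-0.1,40,60,20,-7,0,0],[-0.1,80,120,60,-18,0,0],[-0.1,103,158,120,-30,0,0],[-0.1,103,158,210,-45,0,0],[-0.1,103,158,210,-45,0,0],[-0.1,103,158,210,-45,0,0],[-0.1,103,158,210,-45,0,0],[-0.1,103,158,210,-45,0,0]]'
python3 - <<'E'
from h import *
st()
s,P=shot("wrist","w1")
p,P=shot("top")
for o in vision.cut_out("top","pot_grip")[:1]:
    q=P[o["region"]];print(np.round(np.nanmedian(q,0),4))
a=1.6;plan((.5425,.0035,.054),a,-45)
E
```

```text
time_s: 2.83
tcp_pos: [0.5359, 0.1814, 0.2269]
ee_rot: [[1.0, 0.026, 0.01], [0.025, -0.701, -0.713], [-0.012, 0.713, -0.701]]
wrist_force: [-0.9, 0.4, -0.3]
gripper_width: 0.453
gripper_force: 0.0
[ 38.9  32.1 -29.8  37.9 -65.8  25. ] [0.5359 0.1814 0.2269] grasp [0.5375 0.0645 0.1118] F [-0.9  0.4 -0.3] w 0.453 0.0
[ 0.4627 -0.0039  0.0363]
t3.0 shift [-0.1  0.9 92. ] rot [-0.04 -0.05 -0.02] tcp [0.539 0.119 0.17 ]
```

View pics/w1.png

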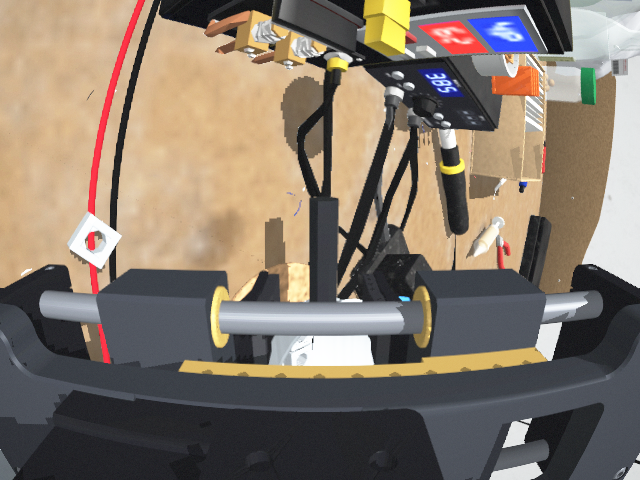

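The handle at (322,245) is centred between the fingers, so I'll move in and close.

```bash
python3 -m creep '[[-0.1,0,1,35,0,0,0],[-0.1,0,1,65,0,0,0],[-0.1,0,1,92,0,0,0],[-0.1,0,1,92,0,0,0],[-1,0,1,92,0,0,0],[-1,0,1,92,0,0,0],[-1,0,1,92,0,0,0],[-1,0,1,92,0,0,0]]'
python3 - <<'E'
from h import *
st()
E
```

```text
time_s: 3.65
tcp_pos: [0.5394, 0.1205, 0.1712]
ee_rot: [[1.0, 0.019, 0.024], [0.03, -0.708, -0.705], [0.004, 0.706, -0.709]]
wrist_force: [0.4, -0.7, -0.1]
gripper_width: 0.23
gripper_force: 0.0
[ 32.   34.9 -37.2  47.8 -55.6  18.5] [0.5394 0.1205 0.1712] grasp [0.5434 0.0049 0.055 ] F [ 0.4 -0.7 -0.1] w 0.23 0.0
```

```bash
python3 -m creep '[[-1,0,0,0,0,0,0],[-1,0,0,0,0,0,0],[-1,0,0,0,0,0,0],[-1,0,5,-5,0,0,0],[-1,0,15,-15,0,0,0],[-1,0,30,-30,0,0,0],[-1,0,50,-50,0,0,0],[-1,0,70,-70,0,0,0]]'
python3 - <<'E'
from h import *
st()
p,P=shot("scene","s2")
rr=p[250:420,300:500];cv2.imwrite("pics/s2.png",cv2.resize(p[200:420,260:500,::-1],None,fx=2.5,fy=2.5))
p,P=shot("top")
hs=p.astype(int)
for nme in("cork_mat",):
    for cam in ("top","scene"):
        p,P=shot(cam)
        for o in vision.cut_out(cam,nme):
            q=P[o["region"]];q=q[(q[:,2]<.012)];print(cam,o["conf"],o["uv"],len(q),np.nanpercentile(q[:,:2],[1,99],axis=0).round(4))
plan((.584,.287,.19),1.6,-45)
E
```

```text
time_s: 4.32
tcp_pos: [0.5379, 0.1183, 0.2681]
ee_rot: [[1.0, 0.022, 0.016], [0.027, -0.707, -0.707], [-0.004, 0.707, -0.707]]
wrist_force: [0.6, 0.8, -3.5]
gripper_width: 0.203
gripper_force: 30.3
[ 33.1  26.9 -32.4  41.4 -65.3  28.9] [0.5379 0.1183 0.2681] grasp [0.5406 0.0024 0.1521] F [ 0.6  0.8 -3.5] w 0.203 30.3
top 0.87 [389.9, 258.4] 831 [[ 0.3897 -0.0417]
 [ 0.5028  0.0579]]
top 0.75 [193.6, 289.7] 2609 [[0.2954 0.42  ]
 [0.4166 0.5419]]
scene 0.72 [300.7, 217.8] 10 [[0.4322 0.4078]
 [0.5946 0.4341]]
scene 0.61 [393.9, 349.0] 1470 [[ 0.3909 -0.061 ]
 [ 0.5109  0.057 ]]
scene 0.58 [238.9, 236.5] 1529 [[0.2968 0.4226]
 [0.4156 0.5438]]
t4.6 shift [  50.3 -172.6 -228. ] rot [0.02 0.13 0.09] tcp [0.581 0.403 0.306]
```

View pics/s2.png

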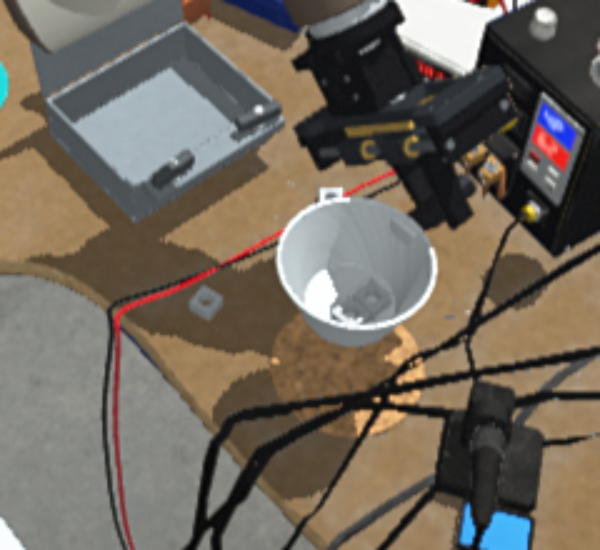

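Run:
```python
from h import *
plan((.55,.10,.30),1.6,-10)
plan((.584,.25,.29),1.6,10)
```

```text
t4.6 shift [  10.9  130.7 -144.4] rot [35.02  0.15  0.04] tcp [0.549 0.128 0.462]
t4.6 shift [  49.    58.6 -202.5] rot [5.502e+01 1.600e-01 1.000e-02] tcp [0.585 0.222 0.452]
```

```bash
python3 -m creep '[[-1,5,25,-25,4,0,0],[-1,9,50,-55,10,0,0],[-1,11,80,-85,17,0,0],[-1,11,105,-115,23,0,0],[-1,11,131,-144,29,0,0],[-1,11,131,-144,35,0,0],[-1,11,131,-144,35,0,0],[-1,11,131,-144,35,0,0]]'
python3 - <<'E'
from h import *
st()
plan((.584,.25,.29),1.6,10)
plan((.584,.287,.25),1.6,15)
E
```

```text
time_s: 5.28
tcp_pos: [0.5492, 0.1278, 0.461]
ee_rot: [[1.0, 0.027, 0.001], [0.027, -0.984, -0.177], [-0.004, 0.177, -0.984]]
wrist_force: [0.0, -0.5, -3.4]
gripper_width: 0.203
gripper_force: 29.9
[ 31.4  14.7  -5.8   9.  -75.1  57.5] [0.5492 0.1278 0.461 ] grasp [0.5493 0.0988 0.2996] F [ 0.  -0.5 -3.4] w 0.203 29.9
t5.3 shift [ 38.2 -92.9  -7.3] rot [20.2   0.25 -0.05] tcp [0.585 0.222 0.452]
t5.3 shift [  39.4 -123.2   31.1] rot [25.2   0.24 -0.06] tcp [0.585 0.245 0.408]
```

```bash
python3 -m creep '[[-1,10,-23,-2,5,0,0],[-1,20,-48,-4,10,0,0],[-1,30,-70,-7,15,0,0],[-1,38,-93,-7,20,0,0],[-1,39,-123,31,25,0,0],[-1,39,-123,31,25,0,0],[-1,39,-123,31,25,0,0]]'
python3 - <<'E'
from h import *
st()
for ph,z in((30,.235),(45,.22),(60,.2),(80,.18)): plan((.584,.287,z),1.6,ph)
E
```

```text
time_s: 5.87
tcp_pos: [0.5844, 0.2454, 0.4029]
ee_rot: [[0.999, 0.025, -0.021], [0.03, -0.968, 0.248], [-0.014, -0.248, -0.969]]
wrist_force: [-0.4, 0.4, -2.6]
gripper_width: 0.207
gripper_force: 30.0
[ 34.5  22.2   5.1 -13.7 -66.2  61.9] [0.5844 0.2454 0.4029] grasp [0.5809 0.2861 0.2441] F [-0.4  0.4 -2.6] w 0.207 30.0
t5.9 shift [ 1.1 45.6 15. ] rot [15.61  0.79 -0.22] tcp [0.586 0.205 0.377]
t5.9 shift [ 1.6 88.7 46.3] rot [30.61  0.76 -0.33] tcp [0.587 0.171 0.336]
t5.9 shift [  2.3 127.4  92.1] rot [45.61  0.72 -0.43] tcp [0.588 0.145 0.282]
t5.9 shift [  3.3 164.5 158.5] rot [65.61  0.66 -0.56] tcp [0.589 0.126 0.208]
```

```bash
python3 -m creep '[[-1,1,22,6,7,1,0],[-1,1,45,15,14,1,0],[-1,1,67,29,21,1,0],[-1,2,87,45,28,1,0],[-1,2,107,66,35,1,0],[-1,2,122,85,42,1,0],[-1,2,127,92,45.5,1,0],[-1,2,127,92,45.5,1,0]]'
python3 - <<'E'
from h import *
st()
p,P=shot("top","t3"); 
cv2.imwrite("pics/t3.png",cv2.resize(p[130:300,190:440,::-1],None,fx=2.4,fy=2.4))
plan((.584,.287,.185),1.6,85)
E
```

```text
time_s: 6.53
tcp_pos: [0.5894, 0.1426, 0.2841]
ee_rot: [[1.0, 0.01, -0.012], [0.015, -0.496, 0.868], [0.003, -0.868, -0.496]]
wrist_force: [0.3, -0.3, -2.8]
gripper_width: 0.2
gripper_force: 30.0
[  9.8  28.4   3.1 -65.5 -70.4 108.8] [0.5894 0.1426 0.2841] grasp [0.5875 0.285  0.2028] F [ 0.3 -0.3 -2.8] w 0.2 30.0
t6.6 shift [-2.2 85.5 25.8] rot [24.8  -0.75  0.19] tcp [0.589 0.124 0.199]
```

View pics/t3.png

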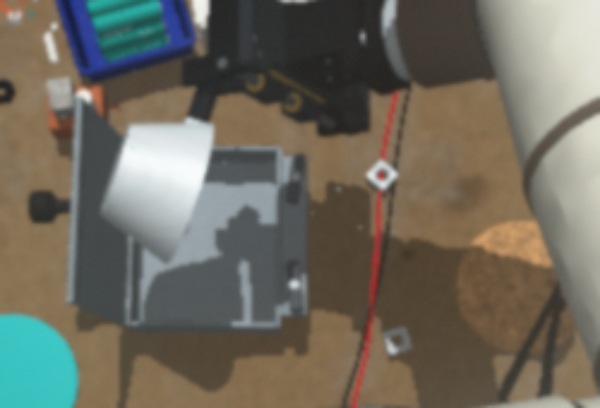

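The pot may have turned in the grip, because in this view it hangs off the handle line towards the lid. I'll measure it.

Run:
```python
from h import *
np.set_printoptions(precision=4,suppress=True)
for cam in("top","scene"):
    p,P=shot(cam,"t4"+cam)
    for t in("pot","pot_grip"):
      for o in vision.cut_out(cam,t)[:1]:
        q=P[o["region"]];q=q[q[:,2]>.1];print(cam,t,o["conf"],o["uv"],len(q),np.median(q,0),np.percentile(q,[2,98],axis=0).ravel())
    if cam=="scene": cv2.imwrite("pics/s4.png",cv2.resize(p[120:300,230:430,::-1],None,fx=3,fy=3))
```

```text
top pot 0.69 [260.0, 202.6] 2007 [0.496  0.3197 0.2298] [0.4474 0.2846 0.1902 0.5719 0.3616 0.24  ]
top pot_grip 0.72 [257.1, 200.8] 2033 [0.4959 0.3197 0.2295] [0.4467 0.2838 0.1872 0.5728 0.3625 0.24  ]
scene pot 0.65 [320.4, 185.1] 1972 [0.5084 0.3287 0.1876] [0.4484 0.2878 0.1363 0.5724 0.361  0.245 ]
scene pot_grip 0.74 [318.0, 185.2] 1986 [0.5072 0.3294 0.1891] [0.4469 0.2876 0.1364 0.5698 0.3628 0.2453]
```

View pics/s4.png

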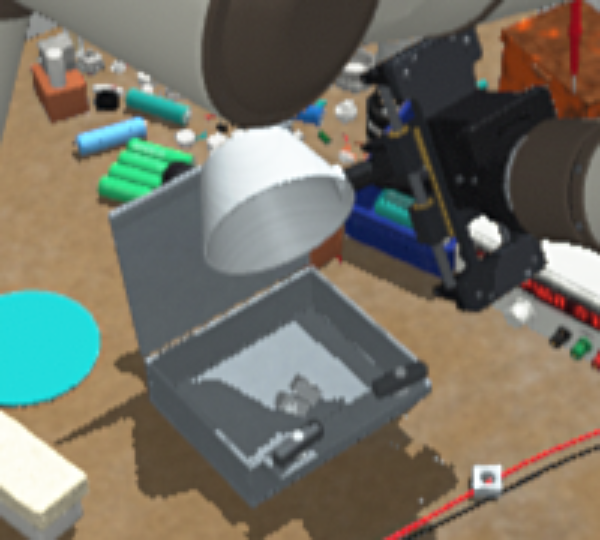

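Nuts have already dropped into the box, at about (300,395) in the crop. I'll tip further to clear any that remain, with a slight shift away from the lid.

```bash
python3 - <<'E'
from h import *
plan((.584,.272,.2),1.6,85)
E
python3 -m creep '[[-1,-2,31,-5,6,0,0],[-1,-2,50,-5,12,0,0],[-1,-2,68,-2,18,0,0],[-1,-2,81,2,24,0,0],[-1,-2,81,2,24,0,0],[-1,-2,81,2,24,0,0],[-1,-2,81,2,24,0,0],[-1,-2,81,2,24,0,0]]'
python3 - <<'E'
from h import *
st()
p,P=shot("scene")
cv2.imwrite("pics/s5.png",cv2.resize(p[120:300,230:430,::-1],None,fx=3,fy=3))
for o in vision.cut_out("scene","nut_0"): q=P[o["region"]];print(o["conf"],o["uv"],np.nanmedian(q,0).round(3))
E
```

```text
t6.9 shift [-3.2 85.6  3.9] rot [24.54 -0.69  0.76] tcp [0.589 0.109 0.214]
time_s: 7.55
tcp_pos: [0.5899, 0.1094, 0.22]
ee_rot: [[1.0, 0.02, -0.018], [0.02, -0.097, 0.995], [0.018, -0.995, -0.098]]
wrist_force: [0.9, 0.4, -1.8]
gripper_width: 0.204
gripper_force: 30.0
[  0.   37.5   1.6 -84.9 -87.6 126.9] [0.5899 0.1094 0.22  ] grasp [0.5869 0.2726 0.204 ] F [ 0.9  0.4 -1.8] w 0.204 30.0
0.64 [394.2, 274.1] [0.558 0.133 0.012]
0.53 [343.8, 321.2] [0.398 0.119 0.012]
0.41 [322.3, 261.3] [0.47  0.276 0.016]
```

View pics/s5.png

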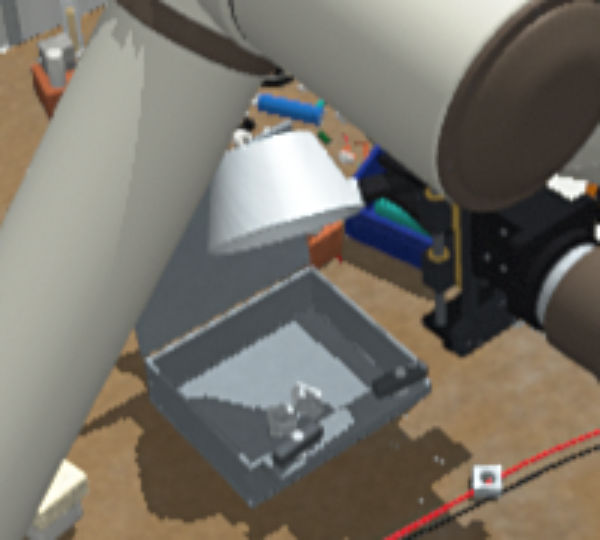

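The box now holds the poured nuts, and the wrist force has dropped to about the empty pot's weight. I'll bring the pot back.

Run:
```python
from h import *
for ph,y,z in((65,.268,.23),(45,.26,.26),(30,.25,.28)): plan((.584,y,z),1.6,ph)
```

```text
t7.7 shift [  0.  -80.2   2.4] rot [-19.43  -0.72   0.84] tcp [0.588 0.119 0.299]
t7.7 shift [   0.9 -158.9   19.5] rot [-39.43  -0.86   0.71] tcp [0.587 0.144 0.376]
t7.7 shift [   1.2 -207.    38.9] rot [-54.43  -0.97   0.6 ] tcp [0.586 0.168 0.422]
```

```bash
python3 -m creep '[[-1,0,-27,1,-6.5,0,0],[-1,0,-54,2,-13,0,0],[-1,0,-80,3,-20,0,0],[-1,0,-106,8,-27,0,0],[-1,0,-132,13,-34,0,0],[-1,0,-159,20,-40,0,0],[-1,0,-183,29,-47,0,0],[-1,0,-207,39,-54,0,0]]'
python3 - <<'E'
from h import *
st()
plan((.57,.18,.30),1.6,0)
plan((.55,.05,.28),1.6,-20)
E
```

```text
time_s: 8.32
tcp_pos: [0.5847, 0.1677, 0.424]
ee_rot: [[1.0, 0.024, 0.006], [0.018, -0.863, 0.505], [0.018, -0.504, -0.863]]
wrist_force: [-0.9, -1.1, -2.6]
gripper_width: 0.203
gripper_force: 30.0
[ 23.7  18.6   6.7 -29.8 -67.5  76.6] [0.5847 0.1677 0.424 ] grasp [0.5858 0.2505 0.2824] F [-0.9 -1.1 -2.6] w 0.203 30.0
t8.3 shift [-13.8 -31.1 -28.4] rot [-30.28  -1.15  -0.29] tcp [0.57  0.18  0.464]
t8.3 shift [-37.2  47.2 -40. ] rot [-50.28  -1.1   -0.5 ] tcp [0.548 0.106 0.434]
```

```bash
python3 -m creep '[[-1,-3,-8,-7,-7,0,0],[-1,-7,-15,-14,-14,0,0],[-1,-10,-22,-21,-21,-1,0],[-1,-14,-22,-28,-28,-1,0],[-1,-20,0,-32,-35,-1,0],[-1,-28,25,-36,-42,-1,0],[-1,-37,47,-40,-49,-1,0],[-1,-37,47,-40,-50,-1,0]]'
python3 - <<'E'
from h import *
st()
a=1.6;b=np.array([-np.sin(np.radians(a)),np.cos(np.radians(a)),1])*.7071
plan((.545,.0,.16),a,-45)
E
```

```text
time_s: 8.98
tcp_pos: [0.5461, 0.1031, 0.4275]
ee_rot: [[1.0, 0.021, -0.005], [0.018, -0.94, -0.341], [-0.012, 0.341, -0.94]]
wrist_force: [-1.2, 0.2, -2.9]
gripper_width: 0.202
gripper_force: 29.9
[ 30.5  15.6 -13.2  17.7 -72.7  53.6] [0.5461 0.1031 0.4275] grasp [0.5452 0.0472 0.2733] F [-1.2  0.2 -2.9] w 0.202 29.9
t9.0 shift [ -2.3 -63.8 138.1] rot [-25.09   0.9   -0.14] tcp [0.542 0.116 0.276]
```

```bash
python3 -m creep '[[-1,0,-20,30,-6,0,0],[-1,-1,-38,60,-12,0,0],[-1,-2,-50,95,-19,1,0],[-1,-2,-64,138,-25,1,0],[-1,-2,-64,138,-25,1,0],[-1,-2,-64,138,-25,1,0],[-1,-2,-64,138,-25,1,0]]'
python3 - <<'E'
from h import *
np.set_printoptions(precision=4,suppress=True)
st()
from scipy.optimize import least_squares
for n in("top","scene"):
    p,P=shot(n)
    if n=="scene":cv2.imwrite("pics/s6.png",cv2.resize(p[220:400,300:480,::-1],None,fx=3,fy=3))
    o=vision.cut_out(n,"pot_grip")[0]
    q=P[cv2.dilate(o["region"].astype(np.uint8),np.ones((5,5)))>0]; q=q[~np.isnan(q[:,0])]
    # rim plane: iteratively fit top edge: points at ~ max height per azimuth
    c=np.median(q[q[:,0]<.5],0)[:2]
    az=np.arctan2(q[:,1]-c[1],q[:,0]-c[0]); R=[]
    for k in np.arange(-np.pi,np.pi,.15):
        m=(az>=k)&(az<k+.15)
        if m.sum()>5:
            z=q[m]; R.append(z[z[:,2]>np.percentile(z[:,2],96)].mean(0))
    R=np.array(R); R=R[~((abs(np.arctan2(R[:,1]-c[1],R[:,0]-c[0]))<.3))]
    A=np.c_[R[:,:2],np.ones(len(R))]
    f=least_squares(lambda k:A@k-R[:,2],[0,0,.17],loss="soft_l1",f_scale=.002).x
    g=least_squares(lambda c:np.hypot(*(R[:,:2]-c).T)-.0585,c,loss="soft_l1",f_scale=.003).x
    print(n,"plane slopes deg",np.degrees(np.arctan(f[:2])),"z at c",f[:2]@g+f[2],"centre",g,len(R))
    for k in vision.find_in(n,"nut_0"): print(np.round(k["uv"]),round(k["conf"],2))
E
```

```text
time_s: 9.57
tcp_pos: [0.548, 0.1205, 0.2812]
ee_rot: [[0.999, 0.01, 0.031], [0.029, -0.716, -0.697], [0.016, 0.698, -0.716]]
wrist_force: [0.4, 0.4, -1.4]
gripper_width: 0.202
gripper_force: 29.9
[ 32.7  26.4 -30.6  41.4 -65.8  29.8] [0.548  0.1205 0.2812] grasp [0.5531 0.0062 0.1638] F [ 0.4  0.4 -1.4] w 0.202 29.9Traceback (most recent call last):
  File "<stdin>", line 8, in <module>
IndexError: list index out of range
```

```bash
cat > pot.py <<'E'
from h import *
from scipy.optimize import least_squares
np.set_printoptions(precision=4,suppress=True)
def potpose(n,zmin,crop=None,c0=(.452,0)):
    p,P=shot(n)
    if crop:cv2.imwrite(f"pics/{crop}.png",cv2.resize(p[220:400,300:480,::-1],None,fx=3,fy=3))
    m=(P[...,2]>zmin)&(np.hypot(P[...,0]-c0[0],P[...,1]-c0[1])<.075)&(p.min(2)>110)
    q=P[m]; c=np.array([(np.percentile(q[:,i],1)+np.percentile(q[:,i],99))/2 for i in(0,1)])
    az=np.arctan2(q[:,1]-c[1],q[:,0]-c[0]); R=[]
    for k in np.arange(-np.pi,np.pi,.15):
        z=q[(az>=k)&(az<k+.15)]
        if len(z)>5: R.append(z[z[:,2]>np.percentile(z[:,2],93)].mean(0))
    R=np.array(R); R=R[abs(np.arctan2(R[:,1]-c[1],R[:,0]-c[0]))>.3]
    A=np.c_[R[:,:2],np.ones(len(R))]
    f=least_squares(lambda k:A@k-R[:,2],[0,0,.17],loss="soft_l1",f_scale=.002).x
    g=least_squares(lambda c:np.hypot(*(R[:,:2]-c).T)-.0585,c,loss="soft_l1",f_scale=.003).x
    print(n,"slopes deg",np.degrees(np.arctan(f[:2])),"rim z",f[:2]@g+f[2],"centre",g,c,len(R),len(q))
E
python3 - <<'E'
from pot import *
st()
potpose("top",.12); potpose("scene",.12,"s6")
for k in vision.find_in("scene","nut_0"): print(np.round(k["uv"]),round(k["conf"],2))
E
```

```text
[ 32.7  26.3 -30.5  41.4 -65.8  29.8] [0.5481 0.1204 0.2824] grasp [0.5535 0.0062 0.1648] F [-0.8 -0.1 -1.1] w 0.201 29.9
top slopes deg [14.1365  4.0363] rim z 0.1481334409769925 centre [ 0.4668 -0.0221] [ 0.4635 -0.0194] 26 508
scene slopes deg [15.8103  2.7178] rim z 0.14998956693436835 centre [ 0.464  -0.0233] [ 0.4635 -0.0174] 30 1183
[328. 269.] 0.66
[333. 252.] 0.5
[344. 318.] 0.47
```

View pics/s6.png

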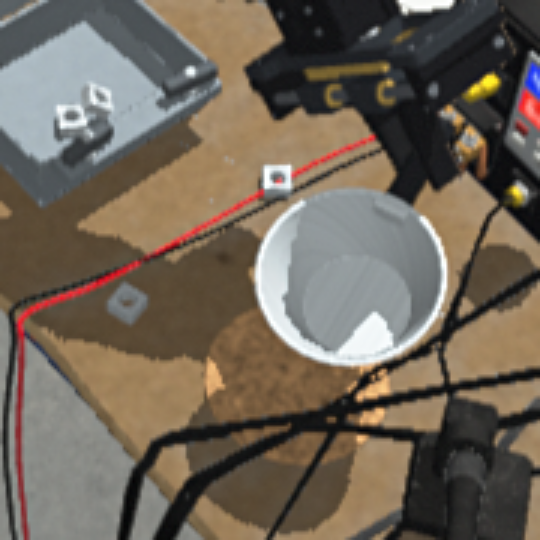

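The pot is empty, with a clean floor visible at about (355,300) in the crop, and at least two nuts are in the box at (72,118) and (98,97). The pot has slipped about 22° around the pad axis and its nose droops, so I'll counter-rotate the tool about its y axis before setting down.

```bash
sed -i 's/"xy",\[phi/"XY",[phi/' h.py
python3 - <<'E'
from h import *
plan((.546,.0005,.125),1.6,-45,pitch=-22)
E
```

```text
t9.8 shift [ 55.8 -26.2  43.8] rot [ -0.82 -22.67  -0.5 ] tcp [0.604 0.11  0.233]
```

```bash
python3 -m creep '[[-1,14,-6,10,0,-6,0],[-1,28,-13,21,0,-12,0],[-1,42,-20,32,-1,-18,0],[-1,56,-26,44,-1,-22.6,-0.5],[-1,56,-26,44,-1,-22.6,-0.5],[-1,56,-26,44,-1,-22.6,-0.5],[-1,56,-26,44,-1,-22.6,-0.5]]'
python3 - <<'E'
from pot import *
st()
potpose("top",.09); potpose("scene",.09,"s7")
plan((.546,.0005,.058),1.6,-45,pitch=-22)
E
```

```text
time_s: 10.4
tcp_pos: [0.6037, 0.1089, 0.2308]
ee_rot: [[0.934, 0.023, -0.356], [-0.238, -0.702, -0.671], [-0.266, 0.711, -0.651]]
wrist_force: [-0.2, -0.2, -2.0]
gripper_width: 0.203
gripper_force: 29.9
[ 28.9  38.2 -14.1  24.7 -82.8  40.1] [0.6037 0.1089 0.2308] grasp [ 0.5453 -0.0011  0.1241] F [-0.2 -0.2 -2. ] w 0.203 29.9
top slopes deg [-0.1245 -0.9261] rim z 0.13734830433449502 centre [ 0.4492 -0.0051] [ 0.454  -0.0129] 23 800
scene slopes deg [-0.2657 -2.3416] rim z 0.1379264399960188 centre [ 0.4492 -0.0048] [ 0.4492 -0.0043] 38 1798
t10.5 shift [ 18.4 -47.2  42. ] rot [ 0.4  -0.03  0.07] tcp [0.604 0.11  0.166]
```

```bash
python3 -m creep '[[-1,7,-18,15,0,0,0],[-1,14,-36,30,0,0,0],[-1,18,-48,39.5,0,0,0],[-1,19.8,-51.8,42.9,0,0,0],[-1,20.5,-54,44.8,0,0,0],[-1,20.5,-54,44.8,0,0,0],[-1,20.5,-54,44.8,0,0,0]]'
python3 - <<'E'
from pot import *
st()
potpose("scene",.03); potpose("top",.03)
E
```

```text
time_s: 11.08
tcp_pos: [0.6056, 0.1117, 0.1588]
ee_rot: [[0.933, 0.026, -0.358], [-0.239, -0.7, -0.673], [-0.268, 0.714, -0.647]]
wrist_force: [-0.7, -2.4, 3.9]
gripper_width: 0.203
gripper_force: 30.1
[ 29.   43.8 -15.8  25.3 -76.5  37. ] [0.6056 0.1117 0.1588] grasp [0.5469 0.0013 0.0527] F [-0.7 -2.4  3.9] w 0.203 30.1
scene slopes deg [-2.9484 -1.6975] rim z 0.07086025313611274 centre [ 0.4512 -0.0016] [ 0.4516 -0.0009] 38 1429
top slopes deg [-2.5453 -1.3612] rim z 0.06948576531110642 centre [ 0.4517 -0.0013] [ 0.4519 -0.0185] 24 756
```

```bash
python3 -m creep '[[-0.3,0,0,0,0,0,0],[-0.3,0,0,0,0,0,0],[-0.3,0,0,0,0,0,0],[-0.3,0,0,0,0,0,0],[-0.3,0,0,-20,0,0,0],[-0.3,0,0,-50,0,0,0],[-0.3,0,0,-90,0,0,0],[-0.3,0,0,-120,0,0,0]]'
python3 - <<'E'
from pot import *
st()
potpose("scene",.03); potpose("top",.03)
plan((.56,.20,.2),0,0)
plan((.56,.20,.2),-90,0)
E
```

```text
time_s: 11.85
tcp_pos: [0.6496, 0.1941, 0.2363]
ee_rot: [[0.934, 0.023, -0.356], [-0.238, -0.703, -0.67], [-0.266, 0.711, -0.651]]
wrist_force: [1.1, 0.3, 0.4]
gripper_width: 0.346
gripper_force: 0.0
[ 33.3  43.6  -0.7  21.4 -91.3  40.7] [0.6496 0.1941 0.2363] grasp [0.5912 0.0841 0.1296] F [1.1 0.3 0.4] w 0.346 0.0
scene slopes deg [-0.749  -0.6483] rim z 0.06953069669267439 centre [ 0.4486 -0.0047] [ 0.45   -0.0037] 38 1382
top slopes deg [-0.0597 -0.1018] rim z 0.06824356454924028 centre [ 0.4498 -0.0049] [ 0.4502 -0.0057] 38 982
t11.9 shift [-118.5   84.5  -53.4] rot [44.86 19.8  -6.95] tcp [0.56  0.2   0.364]
t11.9 shift [-118.5   84.5  -53.4] rot [ 49.67 -19.25  77.14] tcp [0.56  0.2   0.364]
```

```bash
python3 -m creep '[[1,-20,20,-40,3,1,0],[1,-50,40,-60,10,4,-1],[1,-80,60,-75,17,7,-2],[1,-118,85,-90,24,10,-3],[1,-118,85,-90,31,14,-5],[1,-118,85,-90,38,17,-6],[1,-118,85,-90,45,20,-7],[1,-118,85,-90,45,20,-7]]'
python3 - <<'E'
from h import *
st()
p,P=shot("wrist","w2")
for t in("nut_4",):
    for o in vision.cut_out("wrist",t):
        q=P[o["region"]];q=q[~np.isnan(q[:,0])];z=np.percentile(q[:,2],70);top=q[abs(q[:,2]-z)<.004]
        rc=cv2.minAreaRect((top[:,:2]*1e4).astype(np.float32));print(round(o["conf"],2),np.round(o["uv"]),len(q),"z",z.round(4),np.round(rc[0],0)/1e4,np.round(rc[1],0)/10,round(rc[2],1))
p,P=shot("top")
for t in("nut_4",):
    for o in vision.cut_out("top",t):
        q=P[o["region"]]; print(round(o["conf"],2),np.round(o["uv"]),np.nanmedian(q,0).round(4))
E
```

```text
time_s: 12.62
tcp_pos: [0.5718, 0.2207, 0.3857]
ee_rot: [[1.0, -0.003, -0.003], [-0.003, -1.0, 0.004], [-0.003, -0.004, -1.0]]
wrist_force: [0.1, -0.8, 0.2]
gripper_width: 0.87
gripper_force: 0.0
[ 36.2  21.6  -2.8  -0.3 -65.5  53.8] [0.5718 0.2207 0.3857] grasp [0.5712 0.2214 0.2217] F [ 0.1 -0.8  0.2] w 0.87 0.0
0.74 [408. 358.] 192 z 0.012 [0.4048 0.1217] [12.  22.3] 2.6
0.73 [405. 224.] 358 z 0.0123 [0.5593 0.135 ] [21.2 20.4] 46.6
0.64 [325. 352.] 349 z 0.0728 [0.4511 0.2192] [23.2 12.2] 5.0
0.55 [267. 294.] 400 z 0.0233 [0.4943 0.2811] [21.9 16.2] 58.0
0.52 [359. 268.] [0.4034 0.1118 0.0119]
```

View pics/w2.png

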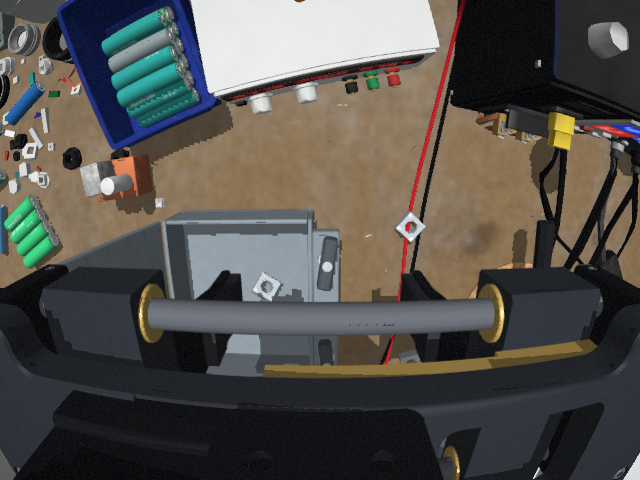

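Nut A is at (410,227), turned 45°, with its measured top at 12 mm as it should be. I'll pick it first.

```bash
python3 - <<'E'
from h import *
plan((.559,.134,.09),-45)
plan((.559,.134,.0205),-45)
E
python3 -m creep '[[1,0,20,10,0,0,7],[1,0,40,40,0,0,14],[1,-6,60,70,0,0,21],[1,-12,88,100,0,0,28],[1,-12,88,131,0,0,35],[1,-12,88,131,0,0,42],[1,-12,88,131,0,0,45],[1,-12,88,131,0,0,45]]';python3 - <<'E'
from h import *
st()
p,P=shot("wrist")
for o in vision.cut_out("wrist","nut_4"):
        q=P[o["region"]];q=q[~np.isnan(q[:,0])];z=np.percentile(q[:,2],70);top=q[abs(q[:,2]-z)<.004]
        rc=cv2.minAreaRect((top[:,:2]*1e4).astype(np.float32));print(round(o["conf"],2),np.round(o["uv"]),len(q),"z",z.round(4),np.round(rc[0],0)/1e4,np.round(rc[1],0)/10,round(rc[2],1))
plan((.559,.134,.0205),-45)
E
```

```text
t12.8 shift [-12.1  86.3 131. ] rot [ 0.42  0.35 44.8 ] tcp [0.559 0.134 0.254]
t12.8 shift [-11.6  86.  200.5] rot [ 0.42  0.35 44.8 ] tcp [0.559 0.134 0.184]
time_s: 13.48
tcp_pos: [0.5596, 0.1329, 0.2526]
ee_rot: [[0.705, -0.71, -0.01], [-0.71, -0.705, -0.005], [-0.004, 0.011, -1.0]]
wrist_force: [-1.2, 0.8, 0.1]
gripper_width: 1.0
gripper_force: 0.0
[ 29.5  26.1 -17.5  -0.  -47.   15.4] [0.5596 0.1329 0.2526] grasp [0.558  0.1321 0.0886] F [-1.2  0.8  0.1] w 1.0 0.0
0.85 [313. 259.] 1130 z 0.0123 [0.5586 0.1344] [21.9 22.7] 48.8
t13.6 shift [-0.9 -0.5 69.2] rot [ 0.45  0.18 -0.05] tcp [0.559 0.134 0.184]
```

```bash
python3 -m creep '[[1,-1,-1,35,0,0,2],[1,-1,-1,60,0,0,3],[1,-1,-1,69,0,0,3],[1,-1,-1,69,0,0,3],[-1,-1,-1,69,0,0,3],[-1,-1,-1,69,0,0,3],[-1,-1,-1,69,0,0,3],[-1,-1,-1,69,0,0,3]]' >/dev/null; python3 -m creep '[[-1,0,0,0,0,0,0],[-1,0,0,0,0,0,0],[-1,0,0,0,0,0,0],[-1,0,0,-30,0,0,0],[-1,0,0,-70,0,0,0],[-1,0,0,-105,0,0,0],[-1,0,0,-130,0,0,0]]'
python3 - <<'E'
from h import *
st()
plan((.515,.28,.14),0)
plan((.515,.28,.08),0)
E
```

```text
time_s: 14.83
tcp_pos: [0.5605, 0.1348, 0.3189]
ee_rot: [[0.668, -0.744, -0.002], [-0.744, -0.668, -0.001], [-0.001, 0.002, -1.0]]
wrist_force: [0.6, 1.6, -0.4]
gripper_width: 0.251
gripper_force: 0.0
[ 29.6  21.7 -13.3  -0.  -55.1  12.3] [0.5605 0.1348 0.3189] grasp [0.5601 0.1346 0.1549] F [ 0.6  1.6 -0.4] w 0.251 0.0
t14.8 shift [-138.5  -63.1   14.9] rot [  0.1    0.11 -48.11] tcp [0.515 0.28  0.304]
t14.8 shift [-138.4  -63.2   74.9] rot [  0.1    0.11 -48.11] tcp [0.515 0.28  0.244]
```

```bash
python3 -m creep '[[-1,0,0,0,0,0,0],[-1,0,0,0,0,0,0]]' | tail -2
python3 - <<'E'
from h import *
p,P=shot("wrist")
for o in vision.cut_out("wrist","nut_4"):
        q=P[o["region"]];q=q[~np.isnan(q[:,0])];z=np.percentile(q[:,2],70);top=q[abs(q[:,2]-z)<.004]
        rc=cv2.minAreaRect((top[:,:2]*1e4).astype(np.float32));print(round(o["conf"],2),np.round(o["uv"]),len(q),"z",z.round(4),np.round(rc[0],0)/1e4,np.round(rc[1],0)/10,round(rc[2],1))
E
```

```text
gripper_width: 0.096
gripper_force: 0.0
0.68 [320. 232.] 734 z 0.0122 [0.5587 0.134 ] [22.5 22.4] 50.0
```

```bash
python3 - <<'E'
from h import *
plan((.5587,.134,.0205),-41)
E
python3 -m creep '[[0.1,0,0,30,0,0,-3],[0.1,0,0,60,0,0,-7],[0.1,0,0,85,0,0,-7],[0.1,0,0,95,0,0,-7],[0.1,0,0,95,0,0,-7],[0.1,0,0,95,0,0,-7]]' | head -2
python3 - <<'E'
from h import *
st(); plan((.5587,.134,.0205),-41)
E
```

```text
t15.1 shift [ 2.0e-01 -1.0e-01  1.3e+02] rot [ 0.44  0.24 -7.17] tcp [0.559 0.134 0.184]
time_s: 15.6
tcp_pos: [0.5597, 0.1345, 0.2198]
[ 29.6  28.6 -19.1  -0.1 -42.7  19.3] [0.5597 0.1345 0.2198] grasp [0.5584 0.1339 0.0558] F [-0.5  0.7 -0.3] w 0.408 0.0
t15.6 shift [-0.3  0.7 35.3] rot [ 0.45  0.21 -0.13] tcp [0.559 0.134 0.184]
```

```bash
python3 -m creep '[[0.1,0,0.5,15,0,0,0],[0.1,0,0.5,28,0,0,0],[0.1,0,0.5,35,0,0,0],[-1,0,0.5,35,0,0,0],[-1,0,0.5,35,0,0,0],[-1,0,0.5,35,0,0,0],[-1,0,0.5,35,0,0,0],[-1,0,0.5,35,0,0,0]]' |grep -v rot; python3 -m creep '[[-1,0,0,0,0,0,0],[-1,0,0,0,0,0,0],[-1,0,0,-20,0,0,0],[-1,0,0,-55,0,0,0],[-1,0,0,-90,0,0,0],[-1,0,0,-120,0,0,0],[-1,0,0,-130,0,0,0]]'
python3 - <<'E'
from h import *
plan((.515,.28,.14),0)
plan((.515,.28,.085),0)
E
```

```text
time_s: 16.27
tcp_pos: [0.5592, 0.1341, 0.1863]
wrist_force: [-0.8, -0.3, -0.1]
gripper_width: 0.255
gripper_force: 0.1
time_s: 16.85
tcp_pos: [0.5608, 0.1347, 0.3207]
ee_rot: [[0.754, -0.657, 0.002], [-0.657, -0.754, 0.001], [0.001, -0.002, -1.0]]
wrist_force: [0.2, 1.3, -0.7]
gripper_width: 0.248
gripper_force: 30.0
t16.9 shift [-130.   -79.4   16.7] rot [ -0.1   -0.09 -41.09] tcp [0.515 0.28  0.304]
t16.9 shift [-130.1  -79.3   71.7] rot [ -0.1   -0.09 -41.09] tcp [0.515 0.28  0.249]
```

```bash
python3 - <<'E'
from h import *
plan((.525,.29,.14),-90)
plan((.525,.29,.065),-90)
E
python3 -m creep '[[-1,-20,-15,0,0,0,7],[-1,-40,-30,0,0,0,14],[-1,-70,-50,5,0,0,21],[-1,-100,-70,10,0,0,28],[-1,-130,-90,17,0,0,35],[-1,-130,-90,17,0,0,42],[-1,-130,-90,17,0,0,49]]' |head -2
python3 - <<'E'
from h import *
plan((.525,.29,.065),-90)
E
```

```text
t16.9 shift [-129.1  -93.5   16.8] rot [-1.400e-01  1.000e-02  4.891e+01] tcp [0.525 0.29  0.304]
t16.9 shift [-129.1  -93.4   91.8] rot [-1.400e-01  1.000e-02  4.891e+01] tcp [0.525 0.29  0.229]
time_s: 17.43
tcp_pos: [0.5199, 0.2896, 0.2968]
t17.4 shift [-0.7 -5.7 67.7] rot [ 0.49 -0.2  -0.31] tcp [0.525 0.29  0.229]
```

Lower, release and rise. Then look for the second nut, B.

```bash
python3 -m creep '[[-1,0,-5,30,0,0,0],[-1,0,-5,60,0,0,0],[-1,0,-5,68,0,0,0],[-0.2,0,-5,68,0,0,0],[-0.2,0,-5,68,0,0,0],[-0.2,0,-5,68,0,0,0],[-0.2,0,-5,40,0,0,0],[0.1,0,-5,0,0,0,0]]' |grep -v rot
python3 - <<'E'
from h import *
plan((.415,.115,.24),-90)
plan((.415,.115,.24),-30)
for c in("top","scene"):
  p,P=shot(c)
  for o in vision.cut_out(c,"nut_4"):
        q=P[o["region"]]; print(c,round(o["conf"],2),np.round(o["uv"]),np.nanmedian(q,0).round(4))
E
```

```text
time_s: 18.1
tcp_pos: [0.5253, 0.287, 0.2971]
wrist_force: [0.8, 1.3, -0.1]
gripper_width: 0.417
gripper_force: 0.0
t18.1 shift [ 173.   111.  -104.6] rot [ 0.65 -0.35 -0.18] tcp [0.415 0.115 0.404]
t18.1 shift [ 173.   111.  -104.6] rot [ 7.700e-01  3.000e-02 -6.018e+01] tcp [0.415 0.115 0.404]
top 0.51 [357. 272.] [0.3977 0.1152 0.0125]
scene 0.69 [344. 321.] [0.3996 0.1195 0.0128]
scene 0.68 [339. 245.] [0.5219 0.2811 0.0202]
scene 0.63 [334. 251.] [0.495  0.2766 0.0202]
```

```bash
python3 - <<'E'
from h import *
plan((.398,.118,.09),-60)
E
python3 -m creep '[[0.1,41,0,0,0,0,-4],[0.1,80,20,0,0,0,-8],[0.1,115,60,0,0,0,-15],[0.1,145,100,10,0,0,-22],[0.1,170,127,25,0,0,-29],[0.1,170,127,45,0,0,-30],[0.1,170,127,45,0,0,-30],[0.1,170,127,45,0,0,-30]]'|head -2;python3 - <<'E'
from h import *
st()
p,P=shot("wrist")
for o in vision.cut_out("wrist","nut_4"):
        q=P[o["region"]];q=q[~np.isnan(q[:,0])];z=np.percentile(q[:,2],70);top=q[abs(q[:,2]-z)<.004]
        rc=cv2.minAreaRect((top[:,:2]*1e4).astype(np.float32));print(round(o["conf"],2),np.round(o["uv"]),len(q),"z",z.round(4),np.round(rc[0],0)/1e4,np.round(rc[1],0)/10,round(rc[2],1))
E
```

```text
t18.3 shift [170.2 127.8  47.6] rot [ 2.000e-02  1.700e-01 -3.015e+01] tcp [0.398 0.118 0.254]
time_s: 18.97
tcp_pos: [0.3973, 0.1168, 0.254]
[ 39.   12.8 -39.4  -0.2 -38.4  -9.1] [0.3973 0.1168 0.254 ] grasp [0.3959 0.1162 0.09  ] F [0.2 0.4 1.5] w 0.548 0.0
0.91 [317. 261.] 1160 z 0.0122 [0.3979 0.1199] [22.2 22.8] 17.4
0.64 [ 90. 346.] 119 z 0.0173 [0.5141 0.2759] [ 7.1 15.2] 41.9
0.52 [  4. 470.] 279 z 0.1072 [0.5368 0.3801] [ 6.2 16.2] 87.1
```

```bash
python3 - <<'E'
from h import *
plan((.398,.1195,.0205),-72.6)
E
python3 -m creep '[[0.1,-1.5,-4,30,0,0,6],[0.1,-1.5,-4,55,0,0,12.5],[0.1,-1.5,-4,69,0,0,12.5],[0.1,-1.5,-4,69,0,0,12.5],[-1,-1.5,-4,69,0,0,12.5],[-1,-1.5,-4,69,0,0,12.5],[-1,-1.5,-4,69,0,0,12.5],[-1,-1.5,-4,69,0,0,12.5]]' |grep -v rot
```

```text
t19.1 shift [-1.3  0.4 70.7] rot [ 0.25  0.04 12.48] tcp [0.398 0.12  0.184]
time_s: 19.73
tcp_pos: [0.4009, 0.1213, 0.1861]
wrist_force: [-0.6, 0.2, -0.1]
gripper_width: 0.331
gripper_force: 0.0
```

```bash
python3 -m creep '[[-1,0,4,0,0,0,0],[-1,0,4,0,0,0,0],[-1,0,4,0,0,0,0],[-1,0,4,0,0,0,0],[-1,0,4,-20,0,0,0],[-1,0,4,-60,0,0,0],[-1,0,4,-100,0,0,0],[-1,0,4,-130,0,0,0]]' |grep -v rot
python3 - <<'E'
from h import *
plan((.45,.3,.14),-90)
plan((.45,.3,.065),-90)
E
```

```text
time_s: 20.4
tcp_pos: [0.3974, 0.1198, 0.3181]
wrist_force: [1.1, 0.6, 0.1]
gripper_width: 0.247
gripper_force: 30.0
t20.4 shift [-156.3 -104.    13.6] rot [ 0.29 -0.04 17.37] tcp [0.45  0.3   0.304]
t20.4 shift [-156.3 -104.4   88.6] rot [ 0.29 -0.04 17.37] tcp [0.45  0.3   0.229]
```

```bash
python3 -m creep '[[-1,-40,-25,0,0,0,5],[-1,-80,-50,5,0,0,11],[-1,-120,-78,10,0,0,17.4],[-1,-156,-108,14,0,0,17.4],[-1,-156,-108,14,0,0,17.4],[-1,-156,-108,14,0,0,17.4],[-1,-156,-108,14,0,0,17.4]]' |head -2
python3 - <<'E'
from h import *
plan((.455,.3,.065),-90)
E
```

```text
time_s: 20.98
tcp_pos: [0.4538, 0.3018, 0.2995]
t21.0 shift [ 1.5 -1.8 70.5] rot [ 0.49 -0.24 -0.  ] tcp [0.455 0.3   0.229]
```

```bash
python3 -m creep '[[-1,0,-2,30,0,0,0],[-1,0,-2,60,0,0,0],[-1,0,-2,70,0,0,0],[-0.2,0,-2,70,0,0,0],[-0.2,0,-2,70,0,0,0],[-0.2,0,-2,70,0,0,0],[-0.2,0,-2,40,0,0,0],[-0.2,0,-2,0,0,0,0]]' |grep -v rot; python3 -m creep '[[-0.2,0,0,-40,0,0,0],[-0.2,0,0,-80,0,0,0],[-0.2,-40,0,-120,0,0,0],[-0.2,-80,0,-140,0,0,0],[-0.2,-110,0,-140,0,0,0],[-0.2,-110,0,-140,0,0,0]]' |grep -v rot
python3 - <<'E'
from h import *
import cv2
st()
p,P=shot("wrist","w3")
for o in vision.cut_out("wrist","nut_4"):
        q=P[o["region"]];print(round(o["conf"],2),np.round(o["uv"]),np.nanmedian(q,0).round(4))
p2,P=shot("top")
for o in vision.cut_out("top","nut_4"):
        q=P[o["region"]];print(round(o["conf"],2),np.round(o["uv"]),np.nanmedian(q,0).round(4))
cv2.imwrite("pics/c3.png",np.vstack([cv2.resize(p[:,:,::-1],(533,400)),cv2.resize(p2[160:310,180:470,::-1],(533,200))]))
E
```

```text
time_s: 21.65
tcp_pos: [0.4555, 0.3003, 0.3002]
wrist_force: [1.1, 1.1, -0.8]
gripper_width: 0.392
gripper_force: 0.0
time_s: 22.15
tcp_pos: [0.4568, 0.4155, 0.4454]
wrist_force: [1.0, -0.7, -0.1]
gripper_width: 0.4
gripper_force: 0.0
[ 57.3  19.9   3.1  -0.2 -72.9 -57. ] [0.4568 0.4155 0.4454] grasp [0.4569 0.4167 0.2814] F [ 1.  -0.7 -0.1] w 0.4 0.0
0.96 [328.  94.] [0.4484 0.2955 0.0194]
0.9 [287.  82.] [0.4961 0.2803 0.0203]
0.73 [260.  84.] [0.5239 0.2839 0.0179]
0.67 [305.  79.] [0.4701 0.2797 0.0156]
0.16 [282. 200.] [0.4871 0.3883 0.1573]
0.66 [286. 228.] [0.4954 0.2759 0.02  ]
0.6 [286. 237.] [0.4701 0.2781 0.0149]
0.55 [275. 246.] [0.449  0.293  0.0189]
0.39 [230. 220.] [0.4878 0.382  0.1381]
```

View pics/c3.png

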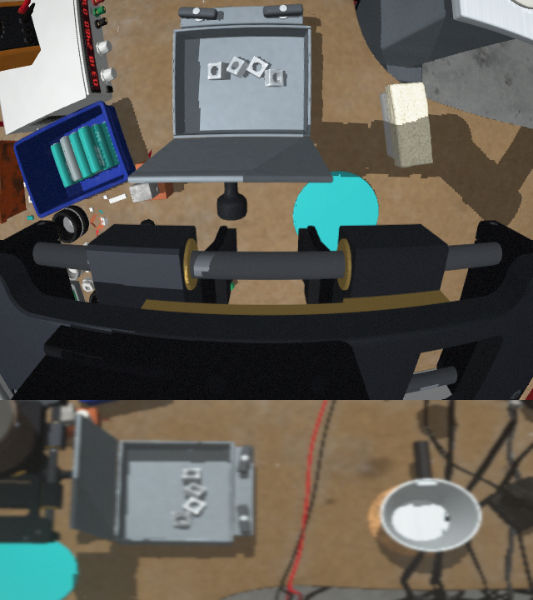

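Four nuts are in the box at (214,70), (237,66), (258,66) and (275,77) in the crop: two poured and two loose. No nut shows behind the lid or elsewhere. The mat now shows more on the pot's left, so I'll check whether the pot was knocked.

Run:
```python
from pot import *
potpose("top",.03); potpose("scene",.03)
for cam in("scene","top"):
  p,P=shot(cam)
  for o in vision.cut_out(cam,"cork_mat"):
    q=P[o["region"]];q=q[(q[:,2]<.012)]
    if len(q):print(cam,o["conf"],o["uv"],len(q),np.nanpercentile(q[:,:2],[1,99],axis=0).round(4))
```

```text
top slopes deg [0.1418 0.3716] rim z 0.06832674585133518 centre [ 0.4495 -0.0046] [ 0.4502 -0.0056] 38 963
scene slopes deg [-0.5989 -0.3475] rim z 0.06915401538587247 centre [ 0.4485 -0.0045] [ 0.4499 -0.0036] 38 1361
scene 0.74 [392.6, 363.4] 529 [[ 0.3903 -0.0648]
 [ 0.5017  0.0482]]
scene 0.57 [239.9, 237.6] 1549 [[0.2965 0.4234]
 [0.4182 0.5443]]
scene 0.21 [313.3, 229.3] 1709 [[0.4053 0.2303]
 [0.574  0.4125]]
top 0.77 [193.9, 289.2] 2466 [[0.2955 0.4205]
 [0.4049 0.5434]]
top 0.58 [387.9, 257.1] 401 [[ 0.3915 -0.0158]
 [ 0.5031  0.0592]]
```

The pot is unmoved on its mat and all nuts are in. I'll close the lid by pushing its outer face from behind, beside the knob, with closed fingers.

Run:
```python
from h import *
for y,z in((.435,.165),(.388,.165),(.358,.163),(.33,.153),(.305,.1355),(.285,.1125),(.2725,.0855),(.267,.054)): plan((.445,y,z),-90,tip=.182)
```

```text
t22.6 shift [-24.6  11.6  93.6] rot [ 0.37 -0.13 -0.1 ] tcp [0.445 0.435 0.347]
t22.6 shift [22.4 11.5 93.7] rot [ 0.37 -0.13 -0.1 ] tcp [0.445 0.388 0.347]
t22.6 shift [52.4 11.4 95.8] rot [ 0.37 -0.13 -0.1 ] tcp [0.445 0.358 0.345]
t22.6 shift [ 80.4  11.3 105.8] rot [ 0.37 -0.13 -0.1 ] tcp [0.445 0.33  0.335]
t22.6 shift [105.3  11.2 123.4] rot [ 0.37 -0.13 -0.1 ] tcp [0.445 0.305 0.318]
t22.6 shift [125.3  11.  146.4] rot [ 0.37 -0.13 -0.1 ] tcp [0.445 0.285 0.294]
t22.6 shift [137.7  10.8 173.5] rot [ 0.37 -0.13 -0.1 ] tcp [0.445 0.272 0.268]
t22.6 shift [143.1  10.6 205. ] rot [ 0.37 -0.13 -0.1 ] tcp [0.445 0.267 0.236]
```

```bash
python3 -m creep '[[-1,-24,11,20,0,0,0],[-1,-24,11,50,0,0,0],[-1,-24,11,80,0,0,0],[-1,-24,11,94,0,0,0],[-1,-24,11,94,0,0,0],[-1,-10,11,94,0,0,0],[-1,8,11,94,0,0,0],[-1,22,11,94,0,0,0]]' |grep -v rot; python3 -m creep '[[-1,15,0,1,0,0,0],[-1,30,0,2,0,0,0],[-1,45,0,7,0,0,0],[-1,58,0,12,0,0,0],[-1,70,0,20,0,0,0],[-1,83,0,30,0,0,0]]' |grep -v rot
python3 - <<'E'
from h import *
st()
for y,z in((.285,.1125),(.2725,.0855),(.267,.054)): plan((.445,y,z),-90,tip=.182)
p,P=shot("scene")
for o in vision.cut_out("scene","lid")[:1]: q=P[o["region"]];print(np.nanpercentile(q,[3,97],axis=0).round(3))
E
```

```text
time_s: 23.32
tcp_pos: [0.4458, 0.3889, 0.3483]
wrist_force: [-0.5, 1.6, 1.8]
gripper_width: 0.01
gripper_force: 0.7
time_s: 23.82
tcp_pos: [0.4456, 0.3053, 0.3184]
wrist_force: [0.2, 1.8, 0.3]
gripper_width: 0.006
gripper_force: 0.6
[ 51.6  18.5 -18.4  -0.2 -53.2 -51.5] [0.4456 0.3053 0.3184] grasp [0.445  0.3053 0.1544] F [0.2 1.8 0.3] w 0.006 0.6
t23.8 shift [20.3  0.5 23.9] rot [ 0.19  0.03 -0.04] tcp [0.445 0.285 0.294]
t23.8 shift [32.8  0.4 50.9] rot [ 0.19  0.03 -0.04] tcp [0.445 0.272 0.268]
t23.8 shift [38.3  0.3 82.4] rot [ 0.19  0.03 -0.04] tcp [0.445 0.267 0.236]
[[0.406 0.273 0.01 ]
 [0.57  0.387 0.158]]
```

The lid is swinging down as planned, at about 45°. I'll finish the arc and press lightly.

```bash
python3 -m creep '[[-1,10,0,11,0,0,0],[-1,20,0,24,0,0,0],[-1,27,0,37,0,0,0],[-1,33,0,51,0,0,0],[-1,36,0,66,0,0,0],[-1,38,0,80,0,0,0],[-1,38,0,84,0,0,0],[-1,38,0,84,0,0,0]]' |grep -v rot
python3 - <<'E'
from h import *
st()
p,P=shot("scene")
for o in vision.cut_out("scene","lid")[:1]:
    q=P[o["region"]];m=(q[:,2]<.075)&(q[:,2]>.04);q=q[m];A=np.c_[q[:,:2],np.ones(len(q))];print(np.linalg.lstsq(A,q[:,2],rcond=None)[0],np.percentile(q,[2,50,98],axis=0).round(4))
E
```

```text
time_s: 24.58
tcp_pos: [0.4452, 0.2688, 0.2387]
wrist_force: [-10.5, -4.7, 33.0]
gripper_width: 0.002
gripper_force: 16.3
[ 49.   22.8 -26.2  -0.1 -41.3 -48.8] [0.4452 0.2688 0.2387] grasp [0.4445 0.2684 0.0747] F [-10.5  -4.7  33. ] w 0.002 16.3
[-0.00044859 -0.00215423  0.05888443] [[0.4088 0.231  0.0542]
 [0.4879 0.2572 0.0579]
 [0.5702 0.3392 0.0626]]
```

The lid is shut: its top sits level at 58 mm. Retreat and measure the turnbuttons.

```bash
python3 -m creep '[[-1,0,0,-30,0,0,0],[-0.3,0,0,-70,0,0,0],[-0.3,0,0,-110,0,0,0],[-0.3,-20,0,-130,0,0,0],[-0.3,-30,0,-130,0,0,0]]' |head -2
cat > btn.py <<'E'
from h import *
def bars(cams):
    for cam in cams:
        p,P=shot(cam)
        for nm,c in(("near",(.4395,.2155)),("far",(.5375,.2155))):
            m=(P[...,2]>.066)&(P[...,2]<.082)&(np.hypot(P[...,0]-c[0],P[...,1]-c[1])<.03)
            q=P[m]
            if len(q)<20: print(cam,nm,len(q)); continue
            rc=cv2.minAreaRect((q[:,:2]*1e4).astype(np.float32)); u=np.linalg.svd(q[:,:2]-q[:,:2].mean(0),full_matrices=False)[2][0]
            print(cam,nm,len(q),"mean",q.mean(0).round(4),"rect",np.round(rc[0],0)/1e4,np.round(rc[1],0)/10,"bar yaw",np.degrees(np.arctan2(u[1],u[0])).round(1))
E
python3 - <<'E'
from btn import *
st(); bars(("wrist","top","scene"))
for c in ("top","scene"):
  p,P=shot(c)
  q=P[(P[...,2]>.05)&(P[...,2]<.064)&(abs(P[...,0]-.49)<.1)&(abs(P[...,1]-.3)<.08)]
  rc=cv2.minAreaRect((q[:,:2]*1e4).astype(np.float32));print(rc)
E
```

```text
time_s: 25.1
tcp_pos: [0.4466, 0.3001, 0.3701]
[ 51.2  15.2 -14.9  -0.1 -59.5 -51.1] [0.4466 0.3001 0.3701] grasp [0.4473 0.3013 0.2061] F [0.9 0.  0.4] w 0.226 0.0
wrist near 976 mean [0.4397 0.2183 0.0726] rect [0.4396 0.2181] [45.7 12.3] bar yaw 5.9
wrist far 852 mean [0.5374 0.2184 0.0727] rect [0.5388 0.2181] [12.3 45.5] bar yaw 171.4
top near 116 mean [0.4393 0.2151 0.0728] rect [0.4399 0.2152] [45.8 11.8] bar yaw -174.5
top far 112 mean [0.539  0.2151 0.0727] rect [0.539  0.2151] [11.9 44.6] bar yaw 171.3
scene near 119 mean [0.4384 0.2151 0.0731] rect [0.4396 0.2162] [46.9 13.6] bar yaw -175.0
scene far 113 mean [0.5391 0.2149 0.0728] rect [0.5404 0.2156] [15.6 45.6] bar yaw 170.2
((4895.57177734375, 2952.564453125), (1702.8538818359375, 1478.5931396484375), 0.5990137457847595)
((4903.4423828125, 2958.815673828125), (1514.866455078125, 1733.7086181640625), 89.6082534790039)
```

```bash
python3 - <<'E'
from h import *
plan((.4396,.2165,.13),-174.5)
E
python3 -m creep '[[-0.3,15,0,10,0,0,7],[-0.3,30,0,20,0,0,14],[-0.3,45,1,30,0,0,21],[-0.3,60,2,40,0,0,28],[-0.3,75,4,50,0,0,35],[-0.3,84,6,60,0,0,42],[-0.3,84,6,70,0,0,49],[-0.3,84,6,75,0,0,56]]' |head -2
python3 - <<'E'
from h import *
st();plan((.4396,.2165,.13),-174.5)
E
```

```text
t25.4 shift [81.1  4.8 68. ] rot [ 0.22 -0.57 84.44] tcp [0.44  0.216 0.294]
time_s: 26.02
tcp_pos: [0.4382, 0.2124, 0.2859]
[  45.    16.2  -27.6   -0.3  -46.8 -101.3] [0.4382 0.2124 0.2859] grasp [0.4365 0.2115 0.1219] F [ 0.6 -0.1  0.3] w 0.348 0.0
t26.0 shift [-3.3  2.6 -8.2] rot [-0.1  -0.66 28.01] tcp [0.44  0.216 0.294]
```

```bash
python3 -m creep '[[-0.3,-1,1,0,0,0,7],[-0.3,-2,2,0,0,0,14],[-0.3,-3.3,2.6,0,0,0,21],[-0.3,-3.3,2.6,0,0,-0.6,28],[-0.3,-3.3,2.6,0,0,-0.6,28],[-0.3,-3.3,2.6,0,0,-0.6,28]]' |head -2
python3 - <<'E'
from btn import *
st();bars(("wrist",));plan((.4396,.2165,.0785),-174.5)
E
```

```text
time_s: 26.52
tcp_pos: [0.4399, 0.2175, 0.2872]
[ 4.530e+01  1.630e+01 -2.740e+01  1.000e-01 -4.620e+01 -1.293e+02] [0.4399 0.2175 0.2872] grasp [0.4402 0.2175 0.1232] F [-0.3 -0.5  0.5] w 0.351 0.0
wrist near 1611 mean [0.4364 0.2178 0.0727] rect [0.4379 0.2181] [43.9 11.8] bar yaw 5.4
wrist far 0
t26.6 shift [ 0.6 -1.1 44.9] rot [-0.01  0.11  0.6 ] tcp [0.44  0.216 0.242]
```

```bash
python3 -m creep '[[-0.3,0.3,0,20,0,0,0.5],[-0.3,0.3,0,38,0,0,0.5],[-0.3,0.3,0,45,0,0,0.5],[-0.3,0.3,0,45,0,0,0.5],[-1,0.3,0,45,0,0,0.5],[-1,0.3,0,45,0,0,0.5],[-1,0.3,0,45,0,0,0.5],[-1,0.3,0,45,0,0,0.5]]' |grep -v rot; python3 -m creep '[[-1,0,0,0,0,0,0],[-1,0,0,0,0,0,-5],[-1,0,0,0,0,0,-12],[-1,0,0,0,0,0,-19],[-1,0,0,0,0,0,-26],[-1,0,0,0,0,0,-33],[-1,0,0,0,0,0,-40],[-1,0,0,0,0,0,-47]]' |grep -v rot
```

```text
time_s: 27.23
tcp_pos: [0.4403, 0.2175, 0.2439]
wrist_force: [8.0, -11.3, 2.3]
gripper_width: 0.134
gripper_force: 29.5
time_s: 27.9
tcp_pos: [0.4399, 0.2181, 0.2439]
wrist_force: [-2.1, 0.2, 3.2]
gripper_width: 0.134
gripper_force: 30.0
```

```bash
python3 -m creep '[[-1,0,0,0,0,0,-7],[-1,0,0,0,0,0,-14],[-1,0,0,0,0,0,-21],[-1,0,0,0,0,0,-28],[-1,0,0,0,0,0,-35],[-1,0,0,0,0,0,-36],[-1,0,0,0,0,0,-36]]' |grep -v rot; python3 -m creep '[[-0.3,0,0,0,0,0,0],[-0.3,0,0,0,0,0,0],[-0.3,0,0,0,0,0,0],[-0.3,0,0,-20,0,0,0],[-0.3,0,0,-50,0,0,0],[-0.3,0,0,-80,0,0,0],[-0.3,0,0,-90,0,0,0]]' |grep -v rot;python3 - <<'E'
from btn import *
st();bars(("wrist","top","scene"));plan((.5388,.2165,.13),-8.8)
E
```

```text
time_s: 28.48
tcp_pos: [0.4392, 0.2184, 0.2439]
wrist_force: [-5.4, 2.6, 5.0]
gripper_width: 0.133
gripper_force: 30.0
time_s: 29.07
tcp_pos: [0.4407, 0.2185, 0.3374]
wrist_force: [1.0, 1.2, 0.4]
gripper_width: 0.343
gripper_force: 0.0
[ 45.4  12.7 -23.8   0.2 -52.9 -47. ] [0.4407 0.2185 0.3374] grasp [0.4423 0.2195 0.1734] F [1.  1.2 0.4] w 0.343 0.0
wrist near 1089 mean [0.4394 0.2166 0.0726] rect [0.4394 0.2174] [45.6 11.3] bar yaw 88.7
wrist far 1001 mean [0.537  0.2171 0.0723] rect [0.5386 0.218 ] [12.8 45.2] bar yaw 171.1
top near 0
top far 0
scene near 103 mean [0.4387 0.214  0.0734] rect [0.4393 0.2166] [47.3 11.7] bar yaw -90.7
scene far 113 mean [0.5382 0.2152 0.0726] rect [0.5394 0.2174] [15.3 45.9] bar yaw 171.0
t29.2 shift [ -1.2 -98.9  40.2] rot [-3.600e-01 -4.000e-02 -8.277e+01] tcp [0.539 0.216 0.294]
```

The near button is across the lid at about 89°. Next is the far one: turn the tool to its bar, grip it and turn it clockwise.

```bash
python3 -m creep '[[-0.3,0,-15,5,0,0,-7],[-0.3,0,-30,10,0,0,-14],[-0.3,0,-50,15,0,0,-21],[-0.3,0,-70,20,0,0,-28],[-0.3,-1,-90,25,0,0,-35],[-0.3,-1,-98,30,0,0,-42],[-0.3,-1,-98,35,0,0,-49],[-0.3,-1,-98,40,0,0,-56]]' |head -2; python3 -m creep '[[-0.3,0,0,0,0,0,-7],[-0.3,0,0,0,0,0,-14],[-0.3,0,0,0,0,0,-21],[-0.3,0,0,0,0,0,-26.5],[-0.3,0,0,0,0,0,-26.5],[-0.3,0,0,0,0,0,-26.5]]' |head -2
python3 - <<'E'
from btn import *
st();bars(("wrist",));plan((.5388,.217,.0785),-8.8)
E
```

```text
time_s: 29.88
tcp_pos: [0.5381, 0.2159, 0.2905]
time_s: 30.38
tcp_pos: [0.5376, 0.2161, 0.2917]
[ 37.9  23.6 -14.8   0.1 -51.5  42.8] [0.5376 0.2161 0.2917] grasp [0.5377 0.2161 0.1277] F [ 0.  -0.4 -0.1] w 0.35 0.0
wrist near 0
wrist far 1630 mean [0.541  0.2177 0.0725] rect [0.5396 0.218 ] [12.1 45.6] bar yaw 171.6
t30.4 shift [ 1.  -1.  49.6] rot [-0.02 -0.08 -0.4 ] tcp [0.539 0.217 0.242]
```

```bash
python3 -m creep '[[-0.3,1,-1,20,0,0,0],[-0.3,1,-1,40,0,0,0],[-0.3,1,-1,49,0,0,0],[-0.3,1,-1,49,0,0,0],[-1,1,-1,49,0,0,0],[-1,1,-1,49,0,0,0],[-1,1,-1,49,0,0,0],[-1,1,-1,49,0,0,0]]' |grep -v rot; python3 -m creep '[[-1,0,0,0,0,0,0],[-1,0,0,0,0,0,5],[-1,0,0,0,0,0,12],[-1,0,0,0,0,0,19],[-1,0,0,0,0,0,26],[-1,0,0,0,0,0,33],[-1,0,0,0,0,0,40],[-1,0,0,0,0,0,47]]' |grep -v rot;  python3 -m creep '[[-1,0,0,0,0,0,7],[-1,0,0,0,0,0,14],[-1,0,0,0,0,0,21],[-1,0,0,0,0,0,28],[-1,0,0,0,0,0,33],[-1,0,0,0,0,0,33],[-1,0,0,0,0,0,33]]' |grep -v rot
```

```text
time_s: 31.1
tcp_pos: [0.5394, 0.2169, 0.2454]
wrist_force: [3.1, -6.7, 3.7]
gripper_width: 0.135
gripper_force: 29.7
time_s: 31.77
tcp_pos: [0.5392, 0.2166, 0.2454]
wrist_force: [-0.2, -3.7, 4.2]
gripper_width: 0.133
gripper_force: 30.0
time_s: 32.35
tcp_pos: [0.539, 0.2165, 0.2454]
wrist_force: [-1.7, -4.7, 5.5]
gripper_width: 0.134
gripper_force: 30.0
```

```bash
python3 -m creep '[[-0.3,0,0,0,0,0,0],[-0.3,0,0,0,0,0,0],[-0.3,0,0,0,0,0,0],[-0.3,0,0,-20,0,0,0],[-0.3,0,0,-60,0,0,0],[-0.3,0,0,-100,0,0,0],[-0.3,0,0,-130,0,0,0],[-0.3,0,0,-130,0,0,0]]' |grep -v rot;python3 - <<'E'
from btn import *
from pot import potpose
st();bars(("wrist","scene"));potpose("scene",.03);potpose("top",.03)
for c in("wrist","scene","top"):
  p,P=shot(c,"end_"+c)
  for o in vision.find_in(c,"nut_0"): u,v=map(int,o["uv"]);print(c,o["uv"],round(o["conf"],2),P[v,u].round(3))
a=cv2.imread("pics/end_scene.png");cv2.imwrite("pics/end.png",cv2.resize(a[160:420,200:500],None,fx=2.2,fy=2.2))
E
```

```text
time_s: 33.02
tcp_pos: [0.5401, 0.2182, 0.3822]
wrist_force: [0.5, -0.1, -0.2]
gripper_width: 0.348
gripper_force: 0.0
[ 38.   18.7  -8.1   0.2 -62.2 -37. ] [0.5401 0.2182 0.3822] grasp [0.5428 0.2196 0.2182] F [ 0.5 -0.1 -0.2] w 0.348 0.0
wrist near 804 mean [0.4408 0.2172 0.0721] rect [0.4395 0.2175] [45.9 13. ] bar yaw 88.1
wrist far 804 mean [0.5395 0.2168 0.0726] rect [0.5393 0.2182] [11.4 45.9] bar yaw 90.7
scene near 109 mean [0.4382 0.2146 0.0733] rect [0.4392 0.2165] [46.5 12.4] bar yaw -90.9
scene far 112 mean [0.5384 0.2146 0.0728] rect [0.5397 0.2158] [46.9 13.2] bar yaw -89.1
scene slopes deg [-0.8883 -0.4776] rim z 0.06940818700927233 centre [ 0.449  -0.0044] [ 0.4497 -0.0033] 38 1342
top slopes deg [0.017  0.4564] rim z 0.06833262545078485 centre [ 0.45  -0.005] [ 0.4502 -0.0057] 38 975
```

View pics/end.png

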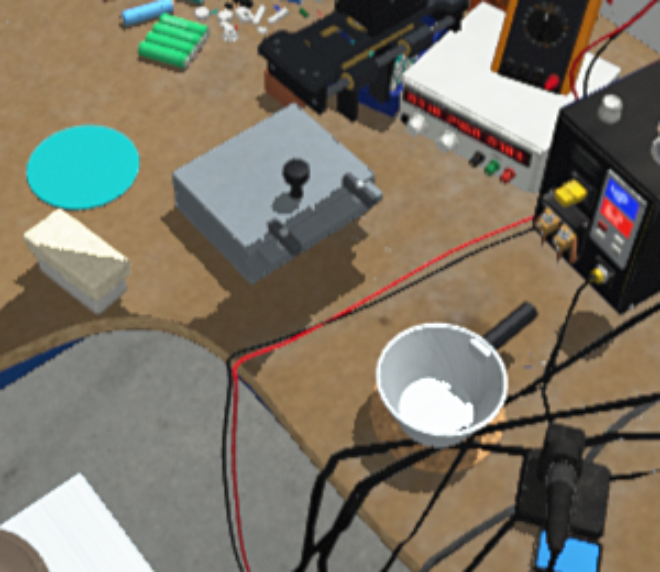

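The lid is shut with both turnbuttons across it at (283,235) and (362,188). The pot stands empty and level on the cork mat, no loose nuts are left, and the sponge block hasn't moved. I'm handing the job in.

```bash
python3 -c "
from station import r
print(r.finish_job())"
```

```text
the job is handed in; nothing more can be done
None
```

The job is handed in, with no verdict returned: my last checks showed all four nuts I found in the box, the pot empty and level on the cork mat, the lid shut and both turnbuttons square across it.

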